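Put the brush-washing cups away rim to rim

TASK

Tidy up after the painting class: the wooden paperweight caught in the cup tray must come out, so raise its free end over the lip, draw it from under the ledge and lay it flat, centred along the bare margin strip of the painting. Then stand every mouth-up cup upright on the tray's floor and close each one with one of the cups drying mouth-down on the cloth, rim squarely on rim so the dust stays out; leave any spare cup mouth-down on the cloth. Do not disturb the tea glass, the ink bottle or the other paperweight, and see that the paperweight is still in place when you finish.

Things in the scene. Friction and masses are not known exactly. Their poses are not given: they have to be found in the camera images.
- tray: (all sizes in mm) fixed wooden cup tray, 156 (its x) by 276 (its y); origin under its centre on the table, z up. The floor's top is 6 above the origin. Inner floor: x -72 to 72, y -129 to 129. Side walls (at x +-75) stand 18 above the table, the retaining lip at the -y end 30, the wall at the +y end 42; from that wall's top a ledge 7 thick reaches inward over the floor as far as y = 113, its underside 35 above the table (29 over the floor)
- paperweight: dark plain wooden bar 40 (its x) by 250 (its y) by 22 high, about 220 g, origin at the centre of its underside. At the start it lies on the tray floor along the tray, its +y end under the ledge and its -y end behind the lip, with about 4 of free play at each end: it cannot be lifted out level; its -y end must first be raised by some 7 to 12 degrees above the lip and the bar then drawn out towards -y
- painting: fixed sheet of paper 300 (its x) by 280 (its y) by 2 with a plum branch; origin at the centre of its underside; a plain brown margin strip 50 wide runs along x at each of its two y edges. The -y margin already carries another wooden bar
- margin (a point): centre of the painting's bare +y margin strip, on the paper; the strip runs along the painting's x
- cloth: fixed folded grey cloth 100 (its x) by 320 (its y) by 4 thick on which the inverted cups dry; origin at the centre of its underside
- cup_up1: standing mouth-up on the table at the start: white ceramic brush-washing cup, round, 85 tall, outside diameter 61 at the closed foot and 64 at the open rim, wall 5, about 160 g. Origin at the centre of its foot, z up. May be absent (two or three are present)
- cup_up1_rim (a point): centre of that cup's open rim, 85 above its foot; it turns with the cup
- cup_up2: standing mouth-up on the table at the start: white ceramic brush-washing cup, round, 85 tall, outside diameter 61 at the closed foot and 64 at the open rim, wall 5, about 160 g. Origin at the centre of its foot, z up. May be absent (two or three are present)
- cup_up2_rim (a point): centre of that cup's open rim, 85 above its foot; it turns with the cup
- cup_up3: standing mouth-up on the table at the start: white ceramic brush-washing cup, round, 85 tall, outside diameter 61 at the closed foot and 64 at the open rim, wall 5, about 160 g. Origin at the centre of its foot, z up. May be absent (two or three are present)
- cup_up3_rim (a point): centre of that cup's open rim, 85 above its foot; it turns with the cup
- cup_down1: the same cup standing mouth-down on the cloth at the start (always three): white ceramic brush-washing cup, round, 85 tall, outside diameter 61 at the closed foot and 64 at the open rim, wall 5, about 160 g. Its origin is the centre of the open rim, which is the lower end, z points up to the foot 85 above
- cup_down2: the same cup standing mouth-down on the cloth at the start (always three): white ceramic brush-washing cup, round, 85 tall, outside diameter 61 at the closed foot and 64 at the open rim, wall 5, about 160 g. Its origin is the centre of the open rim, which is the lower end, z points up to the foot 85 above
- cup_down3: the same cup standing mouth-down on the cloth at the start (always three): white ceramic brush-washing cup, round, 85 tall, outside diameter 61 at the closed foot and 64 at the open rim, wall 5, about 160 g. Its origin is the centre of the open rim, which is the lower end, z points up to the foot 85 above
- tea_glass: bystander among the upright cups: glass of tea 54 in diameter, 85 tall, origin under its centre
- ink_bottle: bystander: black ink bottle 40 in diameter, 70 tall, origin under its centre
- other_weight: bystander: wooden bar 40 by 220 by 22 lying on the painting's other margin, origin under its centre
There are look-alikes about, which are no part of the job. What is shaped like the cup_down1 but blue is not meant.

How it is judged:
On the way:
1. the paperweight is out of the tray and lies released along the bare margin of the painting (horizontal distance between paperweight and margin below 0.025 m and angle between the y axis of paperweight and the x axis of painting, either way round below 0.2 rad and height (world z) of paperweight below 0.006 m and angle between paperweight's own z axis and vertical below 0.05 rad and contact force between paperweight and the fingers below 0.1 N), for 0.2 s.
At the end, for the whole second after the job is handed in: Paperweight flat and released on the margin strip (centre within 25 mm, 0.2 rad); each mouth-up cup upright on the tray floor (0.1 rad), capped by a mouth-down cup, rim centres within 10 mm; unused cups mouth-down on the cloth; all at rest (all of step 1 and linear speed of each of paperweight, cup_up1, cup_up2, cup_up3, cup_down1, cup_down2, cup_down3 below 0.02 m/s and x of cup_up1 in the frame of tray between -0.045 and 0.045 m and y of cup_up1 in the frame of tray between -0.115 and 0.115 m and z of each of cup_up1, cup_up2, cup_up3 in the frame of tray below 0.01 m and angle between each of cup_up1, cup_up2, cup_up3, cup_down1, cup_down2, cup_down3's own z axis and vertical below 0.1 rad and (distance between cup_up1_rim and cup_down1 below 0.01 m or distance between cup_up1_rim and cup_down2 below 0.01 m or distance between cup_up1_rim and cup_down3 below 0.01 m) and x of cup_up2 in the frame of tray between -0.045 and 0.045 m and y of cup_up2 in the frame of tray between -0.115 and 0.115 m and (distance between cup_up2_rim and cup_down1 below 0.01 m or distance between cup_up2_rim and cup_down2 below 0.01 m or distance between cup_up2_rim and cup_down3 below 0.01 m) and x of cup_up3 in the frame of tray between -0.045 and 0.045 m and y of cup_up3 in the frame of tray between -0.115 and 0.115 m and (distance between cup_up3_rim and cup_down1 below 0.01 m or distance between cup_up3_rim and cup_down2 below 0.01 m or distance between cup_up3_rim and cup_down3 below 0.01 m) and (distance between any of cup_up1_rim, cup_up2_rim, cup_up3_rim and cup_down1 below 0.01 m or (x of cup_down1 in the frame of cloth between -0.06 and 0.06 m and y of cup_down1 in the frame of cloth between -0.17 and 0.17 m and height (world z) of cup_down1 below 0.01 m)) and (distance between any of cup_up1_rim, cup_up2_rim, cup_up3_rim and cup_down2 below 0.01 m or (x of cup_down2 in the frame of cloth between -0.06 and 0.06 m and y of cup_down2 in the frame of cloth between -0.17 and 0.17 m and height (world z) of cup_down2 below 0.01 m)) and (distance between any of cup_up1_rim, cup_up2_rim, cup_up3_rim and cup_down3 below 0.01 m or (x of cup_down3 in the frame of cloth between -0.06 and 0.06 m and y of cup_down3 in the frame of cloth between -0.17 and 0.17 m and height (world z) of cup_down3 below 0.01 m))); the robot touches nothing.
It fails at once if the glass of tea is pushed more than 30 mm or tipped (distance of tea_glass from where it was at the start of the episode above 0.03 m or angle between tea_glass's own z axis and vertical above 0.3 rad).
It fails at once if another bystander (ink bottle, other paperweight) is pushed more than 30 mm (distance of any of ink_bottle, other_weight from where it was at the start of the episode above 0.03 m).
Of cup_up1, cup_up2, cup_up3 only 2 to 3 are there at a start; the rules pass over those that are not, and their reading is None.
At some moment in a run one of paperweight may be knocked a few centimetres aside while the robot is not near it.
It also fails if it takes over 210 s, if anything falls off the work surface, if the arm or the gripper's body presses on something with over 40 N, if the wrist force passes 120 N, or if a joint passes its speed limit or range.

ROBOT

A 7-joint arm with a two-finger parallel gripper is mounted at the origin on the work surface. World frame = base frame: x ahead of the robot, y to its left, z up, the work surface at z = 0. Lengths are in m, angles in rad, forces in N, time in s.
With the tool pointing down it reaches from about 0.425 to 0.875 m from the base axis. Payload 4.7 kg.
Tool frame: the origin (TCP) lies midway between the tips of the shut fingers; the grasp point (between the pads) lies 19 mm behind it; x points along the fingers, z is the direction in which the jaws open and shut, and the axes are right-handed (so a half turn about x gives the same grasp; the last joint's range is limited). The gripper opens to 87 mm and grips with 3 to 60 N. Pads are 19 mm wide; open, the fingers measure 117 mm over their backs; the gripper's body (75 mm by 190 mm) begins 51 mm behind the grasp point.
Start: joints at [-1.28, 0.321, -0.07, 1.45, 0.023, 1.371, -0.057], TCP at [0.178, 0.625, 0.223] pointing down, gripper open.
Joint ranges: [-2.86, 2.86], [-0.3, 2.09], [-1.38, 1.24], [0.06, 2.45], [-1.56, 4.7], [0.09, 2.05], [-2.69, 2.69]. Speed limits (rad/s): [2.57, 2.57, 3.14, 3.14, 3.14, 3.14, 3.14].

INTERFACE

Orientations are given as a rotation vector (axis times angle).
In Python, from bench import ctrl gives the robot as it stands.
- The arm moves only by the shell command python3 -m pendant 'ROWS' [OPENING] [FORCE]. ROWS is JSON, a list of rows, each an object with "travel": the shift along the tool's x, y, z in m, a list of three; "twist": the turn about the tool's x in rad. In form: [{"travel": [x, y, z], "twist": twist}, ...]. A call has 1 to 10 rows; each row is the pose to reach, as a shift and turn from the pose measured when the call began, along the tool's axes at that moment; what a row does not reach only later rows make up. A row lasts 1/8 s, in which the tool goes at most 62.5 mm and 10.7 degrees, less where a joint would pass 70% of its speed; a pose out of reach is approached as far as the arm can. A call with a gripper value outside its range is refused whole. OPENING is the opening, from -1 (shut) to 1 (fully open), so that 0 is half open, set as the call begins (- or left out, the last holds). The fingers move at their own pace and stop on an object; FORCE is the grip in N (left out, the last holds). Time passes only in rows, so rows that repeat a pose let the fingers close. It gives the time, the measured TCP pose, the force and the opening at its end, in the units of the state.
- ctrl.get_state(): the state, without advancing time (a new reading comes with each control period).
- ctrl.get_image(name): name is "side" or "top"; returns the picture (400x640x3 uint8, red, green, blue); there is no depth.
- ctrl.camera_model(name): a dict with "K" (3x3 intrinsics, pixels), "rvec" (rotation vector, rad) and "tvec" (3), from world to camera coordinates, as OpenCV has them. Camera axes: x right, y down, z forward; pixel columns grow to the right and rows downward; lengths in m; the calibration is good to about 2 mm. A picture is of the moment at which its call begins. camera_model takes no time and is no camera call.
- ctrl.close_job(): hands the job in, once; it reports no verdict.
The state is a dict: "time": time; "joint_positions": joint angles; "qd": joint speeds; "joint_torque": joint torques, N m; "position": TCP position; "tool_rot": TCP orientation; "ft_force": force on the tool from outside, world axes, zero at the start; "torque": the same for the moment, N m; "grip_width": opening from 0.0 (shut) to 1.0 (fully open).
Only numpy, scipy, OpenCV 4.12 (cv2) and the standard library are available. Lean on these libraries where they do the work, as an engineer would, in place of code of your own. Each camera call takes 0.05 s, during which the arm holds its last target.

## Working session

There is one attempt and no reset: what is moved stays moved. The work goes in short steps, Python scripts to look and compute and a shell command to move; the robot and the scene stay as the last step left them, time stands still between calls to the robot, and variables do not carry over. Pictures are saved under pics/ and viewed, and the job is handed in when it is done.

```bash
ls; mkdir -p pics
python3 - <<'E'
from bench import ctrl
import cv2,numpy as np
print(ctrl.get_state())
for n in("side","top"):
    im=ctrl.get_image(n); cv2.imwrite(f"pics/{n}0.png",cv2.cvtColor(im,cv2.COLOR_RGB2BGR))
    m=ctrl.camera_model(n);print(n,m)
E
```

```text
pics
{'time': 0.0, 'joint_positions': array([-1.27992343,  0.32181026, -0.07005793,  1.45166897,  0.02259944,
        1.37077812, -0.05690188]), 'qd': array([ 6.14922836e-04, -1.87785136e-04,  6.88236213e-07,  2.01923637e-03,
        6.98956991e-04,  9.55498198e-05, -9.88525810e-04]), 'joint_torque': array([-2.52382924e-04, -4.91293931e+01, -4.04205183e-01, -3.12534785e+01,
       -6.39248779e-02,  4.32810572e-02,  1.88705289e-04]), 'position': array([0.17752928, 0.62472076, 0.2214726 ]), 'tool_rot': array([-1.0041567 ,  1.32897955,  1.00213574]), 'ft_force': array([ 0.34153752,  0.73982539, -0.41280873]), 'torque': array([-0.05081689,  0.05123823, -0.00797004]), 'grip_width': 1.0011713680748173}
side {'K': array([[420.62858704,   0.        , 317.86264733],
       [  0.        , 420.62858704, 199.80169584],
       [  0.        ,   0.        ,   1.        ]]), 'rvec': array([ 2.00548007, -0.57176337,  0.35294075]), 'tvec': array([-0.3865053,  0.1615769,  1.1761467])}
top {'K': array([[469.82512888,   0.        , 318.08209515],
       [  0.        , 469.82512888, 191.38831957],
       [  0.        ,   0.        ,   1.        ]]), 'rvec': array([ 2.16497127, -2.20966317,  0.03837192]), 'tvec': array([-0.05367492,  0.44990566,  1.39645252])}
```

View pics/top0.png

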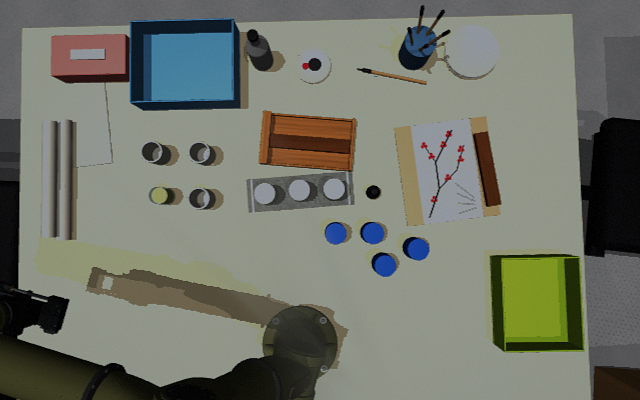

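View pics/side0.png

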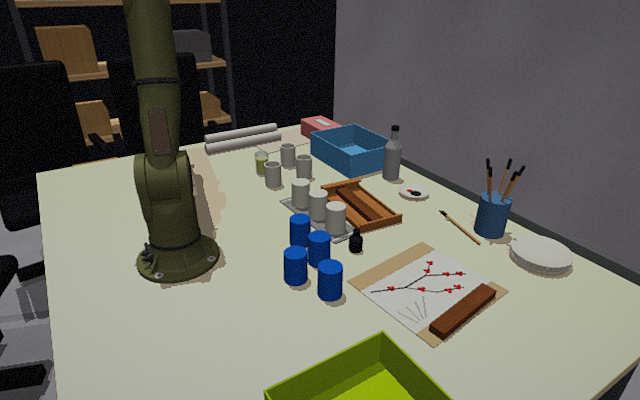

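```bash
cat > h.py <<'E'
import numpy as np,cv2
from scipy.spatial.transform import Rotation as R
from bench import ctrl
def cam(n):
    m=ctrl.camera_model(n);return m["K"],np.array(m["rvec"]),np.array(m["tvec"])
def proj(P,n="top"):
    K,r,t=cam(n);return cv2.projectPoints(np.asarray(P,float).reshape(-1,3),r,t,K,None)[0].reshape(-1,2)
def bp(uv,z,n="top"):
    K,r,t=cam(n);Rm=R.from_rotvec(r).as_matrix();c=-Rm.T@t
    o=[]
    for u,v in np.asarray(uv,float).reshape(-1,2):
        d=Rm.T@np.linalg.inv(K)@[u,v,1];o.append(c+d*(z-c[2])/d[2])
    return np.array(o)
def crop(im,x0,y0,x1,y1,s,name):
    cv2.imwrite("pics/"+name,cv2.cvtColor(cv2.resize(im[y0:y1,x0:x1],None,fx=s,fy=s,interpolation=cv2.INTER_CUBIC),cv2.COLOR_RGB2BGR))
E
python3 - <<'E'
from h import *
im=cv2.cvtColor(cv2.imread("pics/top0.png"),cv2.COLOR_BGR2RGB)
crop(im,240,100,380,220,5.7,"c_tray.png")
crop(im,380,100,520,240,4.2,"c_paint.png")
crop(im,130,130,230,220,6,"c_cups.png")
s=cv2.cvtColor(cv2.imread("pics/side0.png"),cv2.COLOR_BGR2RGB)
crop(s,240,130,420,270,4.4,"c_side.png")
for n in("top","side"):
    K,r,t=cam(n);print(n,-R.from_rotvec(r).as_matrix().T@t)
E
```

```text
top [ 0.37620043 -0.08505423  1.4165503 ]
side [-0.18737109 -1.01336391  0.70484052]
```

View pics/c_tray.png

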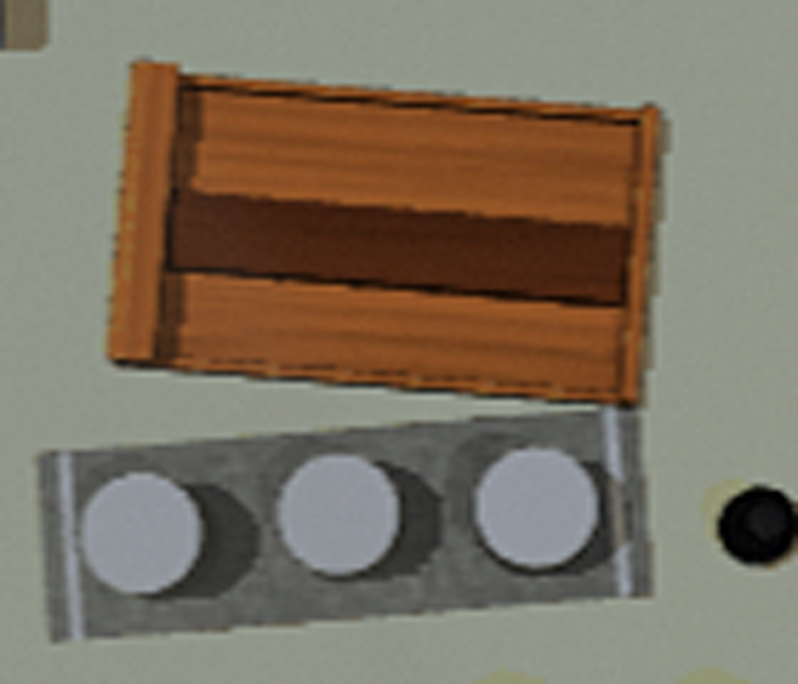

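View pics/c_paint.png

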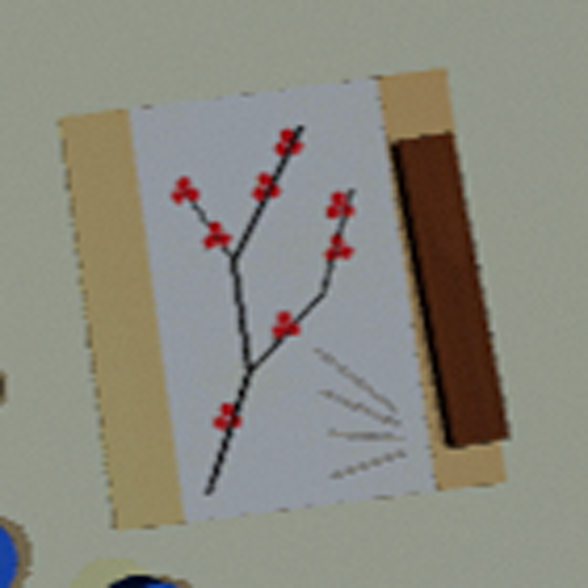

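View pics/c_cups.png

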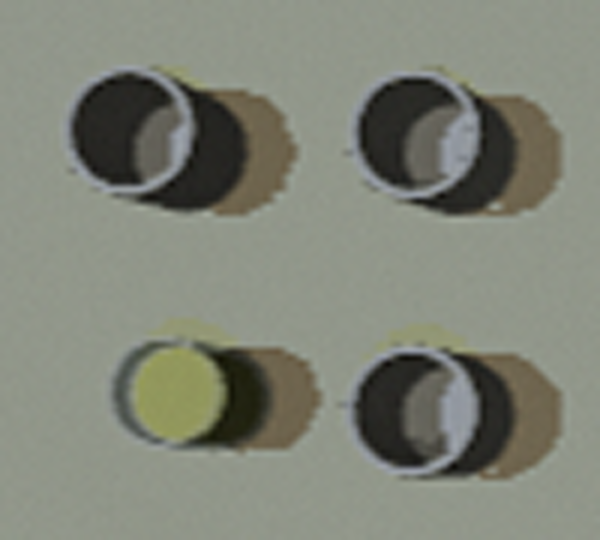

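View pics/c_side.png

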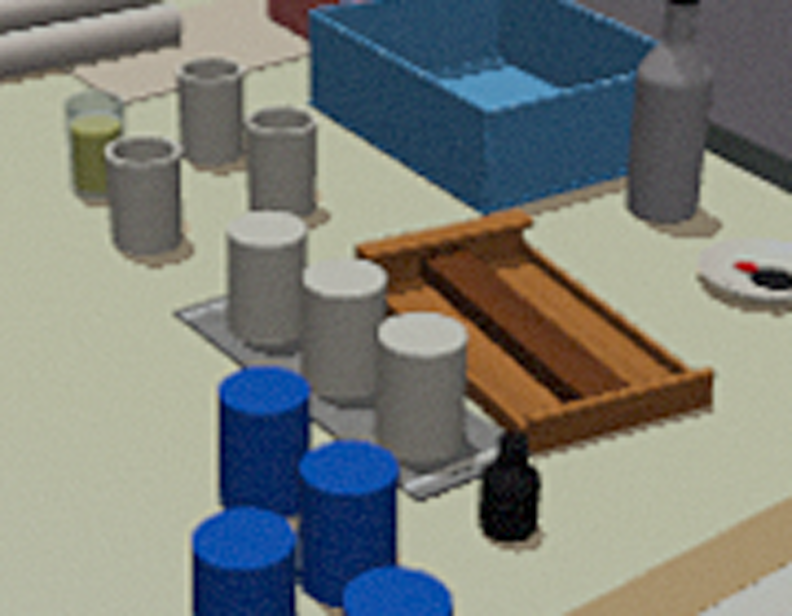

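```bash
cat > fit.py <<'E'
from h import *
from scipy.optimize import least_squares
def fitpose(loc,uv,g,n="top"):
    loc=np.array(loc,float);uv=np.array(uv,float)
    def W(p):
        c,s=np.cos(p[2]),np.sin(p[2]);return np.c_[p[0]+c*loc[:,0]-s*loc[:,1],p[1]+s*loc[:,0]+c*loc[:,1],loc[:,2]]
    r=least_squares(lambda p:(proj(W(p),n)-uv).ravel(),g)
    return r.x,np.abs(r.fun).max()
E
python3 - <<'E'
from fit import *
def un(l,x0,y0,s): return [(x0+(u+.5)/s-.5,y0+(v+.5)/s-.5) for u,v in l]
t=un([(133,62),(110,360),(180,67),(155,365),(660,105),(638,403)],240,100,5.7)
print("tray",fitpose([(.078,.138,.042),(-.078,.138,.042),(.078,.113,.042),(-.078,.113,.042),(.078,-.138,.03),(-.078,-.138,.03)],t,[.6,0,0]))
p=un([(58,118),(447,69),(506,484),(113,529)],380,100,4.2)
r,e=fitpose([(.15,.14,.002),(.15,-.14,.002),(-.15,-.14,.002),(-.15,.14,.002)],p,[.6,-.4,0]);print("paint",r,e)
c,s=np.cos(r[2]),np.sin(r[2]);print("margin",r[0]-s*.115,r[1]+c*.115)
c=un([(38,455),(640,405),(652,597),(50,640)],240,100,5.7)
print("cloth",fitpose([(.05,.16,.004),(.05,-.16,.004),(-.05,-.16,.004),(-.05,.16,.004)],c,[.4,0,0]))
b=un([(170,193),(630,227),(625,305),(165,270)],240,100,5.7)
print("bar vis corners",bp(b,.028))
print("up",bp(un([(131,131),(417,135),(415,410)],130,130,6),.085))
print("tea",bp(un([(170,393)],130,130,6),.085))
print("down",bp(un([(140,533),(338,515),(536,507)],240,100,5.7),.089))
print("ink",bp(un([(760,525)],240,100,5.7),.07))
st=ctrl.get_state();print(R.from_rotvec(st["tool_rot"]).as_matrix().round(3))
E
```

```text
tray (array([ 0.59926593, -0.0342301 , -0.09602015]), np.float64(0.44004061893156177))
paint [ 0.50319902 -0.45003382  0.10062413] 0.4287707687511215
margin 0.4916467606520039 -0.33561552793632043
cloth (array([ 0.44976894, -0.00836305,  0.05529923]), np.float64(0.3768808563364132))
bar vis corners [[ 0.62395009  0.0786266   0.028     ]
 [ 0.60056215 -0.1614478   0.028     ]
 [ 0.55972104 -0.15788602  0.028     ]
 [ 0.58345476  0.08184018  0.028     ]]
up [[0.56963623 0.41162623 0.085     ]
 [0.56465432 0.27436203 0.085     ]
 [0.43337667 0.27623167 0.085     ]]
tea [[0.44388111 0.39318539 0.085     ]]
down [[ 0.44303678  0.08888243  0.089     ]
 [ 0.44993918 -0.00980654  0.089     ]
 [ 0.45185806 -0.10820984  0.089     ]]
ink [[ 0.44152357 -0.22084341  0.07      ]]
[[-0.    -0.962  0.273]
 [-0.002  0.273  0.962]
 [-1.    -0.    -0.002]]
```

```bash
cat > plan.py <<'E'
import sys
from h import *
def plan(x,y,z,yaw=None):
    """target TCP world, jaw yaw deg"""
    st=ctrl.get_state();p=np.array(st["position"]);M=R.from_rotvec(st["tool_rot"]).as_matrix()
    d=M.T@(np.array([x,y,z])-p)
    cy=np.degrees(np.arctan2(M[1,2],M[0,2]))
    tw=0
    if yaw is not None:
        tw=np.radians(-((yaw-cy+180)%360-180))
    n=max(np.linalg.norm(d)/.0625,abs(np.degrees(tw))/10.7)
    print("t",round(st["time"],2),"pos",p.round(4),"yaw",round(cy,2),"tilt",M[2,0].round(4),"F",np.round(st["ft_force"],1),"grip",round(st["grip_width"],3),"travel",d.round(4),"twist",round(tw,4),"rows>=",round(n,1))
if __name__=="__main__":
    a=[float(v) for v in sys.argv[1:]];plan(*a)
E
python3 plan.py .585 -.110 .20 -5.5
```

```text
t 0.1 pos [0.1776 0.6248 0.2216] yaw 74.14 tilt -1.0 F [-0.1  0.2  0.3] grip 0.998 travel [ 0.0227 -0.5927 -0.5954] twist 1.39 rows>= 13.4
```

```bash
python3 -m pendant '[{"travel":[0,-0.045,-0.045],"twist":0.1},{"travel":[0,-0.09,-0.09],"twist":0.2},{"travel":[0,-0.13,-0.13],"twist":0.32},{"travel":[0,-0.17,-0.17],"twist":0.44},{"travel":[0,-0.21,-0.21],"twist":0.55},{"travel":[0,-0.25,-0.25],"twist":0.65},{"travel":[0,-0.29,-0.29],"twist":0.75},{"travel":[0,-0.33,-0.33],"twist":0.85},{"travel":[0,-0.37,-0.37],"twist":0.95},{"travel":[0,-0.41,-0.41],"twist":1.05}]' 0.4 20; python3 plan.py .585 -.110 .20 -5.5
```

```text
time: 1.35
position: [0.4603, 0.1166, 0.2222]
tool_rot: [-0.19, 1.563, 0.188]
ft_force: [0.8, 0.1, 0.7]
grip_width: 0.697
t 1.35 pos [0.4603 0.1166 0.2222] yaw 13.8 tilt -1.0 F [0.8 0.1 0.7] grip 0.697 travel [ 0.0224 -0.2498  0.067 ] twist 0.3369 rows>= 4.2
```

```bash
python3 -m pendant '[{"travel":[0.01,-0.05,0.013],"twist":0.08},{"travel":[0.02,-0.10,0.027],"twist":0.17},{"travel":[0.04,-0.15,0.04],"twist":0.25},{"travel":[0.08,-0.2,0.055],"twist":0.337},{"travel":[0.12,-0.25,0.067],"twist":0.337},{"travel":[0.12,-0.25,0.067],"twist":0.337},{"travel":[0.12,-0.25,0.067],"twist":0.337}]'; python3 plan.py .585 -.110 .01 -5.5
python3 - <<'E'
from h import *
im=ctrl.get_image("side");crop(im,240,130,420,270,4.4,"s1.png")
im=ctrl.get_image("top");crop(im,240,100,380,220,5.7,"t1.png")
E
```

```text
time: 2.22
position: [0.5845, -0.1102, 0.1019]
tool_rot: [0.075, 1.571, -0.077]
ft_force: [0.6, 0.9, -0.3]
grip_width: 0.701
t 2.23 pos [ 0.5845 -0.1102  0.1019] yaw -5.54 tilt -1.0 F [ 0.6  0.9 -0.3] grip 0.701 travel [0.0919 0.0004 0.0006] twist -0.0008 rows>= 1.5
```

View pics/s1.png

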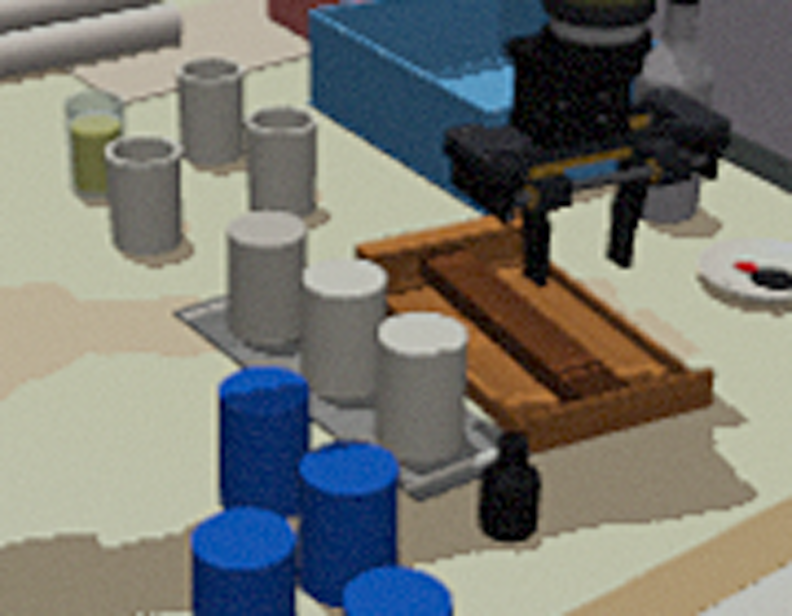

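View pics/t1.png

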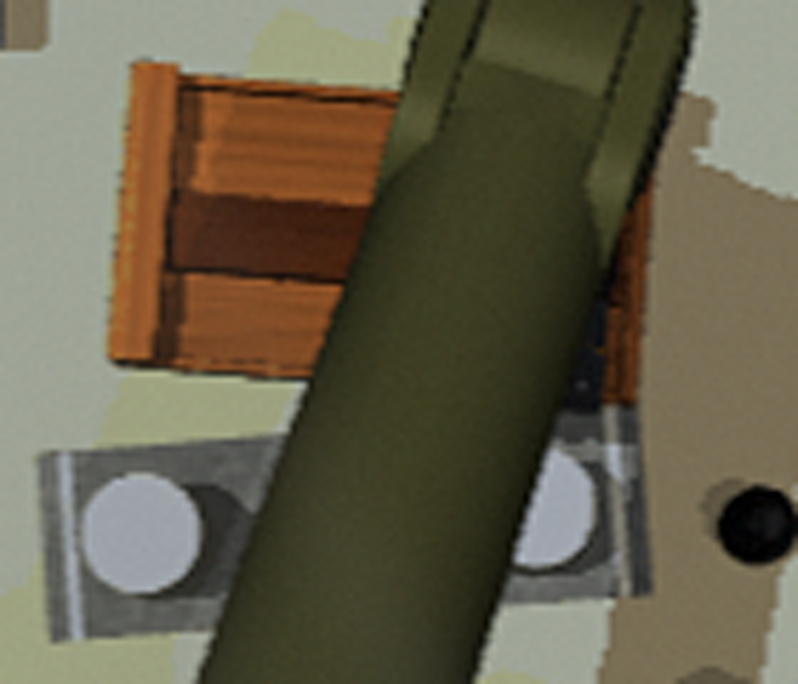

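```bash
python3 plan.py .5895 -.065 .012 -5.5
```

```text
t 2.33 pos [ 0.5855 -0.1087  0.1034] yaw -5.39 tilt -1.0 F [-0.1 -0.   0.5] grip 0.701 travel [ 0.0914  0.0439 -0.0002] twist 0.0019 rows>= 1.6
```

```bash
python3 -m pendant '[{"travel":[0.02,0.044,0],"twist":0},{"travel":[0.05,0.044,0],"twist":0},{"travel":[0.075,0.044,0],"twist":0},{"travel":[0.088,0.044,0],"twist":0},{"travel":[0.0915,0.044,0],"twist":0},{"travel":[0.0915,0.044,0],"twist":0}]'; python3 plan.py .5895 -.065 .012 -5.5
```

```text
time: 3.08
position: [0.5904, -0.0646, 0.0129]
tool_rot: [0.074, 1.567, -0.073]
ft_force: [0.1, 0.6, -0.6]
grip_width: 0.699
t 3.08 pos [ 0.5904 -0.0646  0.0129] yaw -5.38 tilt -1.0 F [ 0.1  0.6 -0.6] grip 0.699 travel [ 0.0009 -0.0004 -0.0009] twist 0.0021 rows>= 0.0
```

Close with moderate force.

```bash
python3 -m pendant '[{"travel":[0,0,0],"twist":0},{"travel":[0,0,0],"twist":0},{"travel":[0,0,0],"twist":0},{"travel":[0,0,0],"twist":0},{"travel":[0,0,0],"twist":0}]' -1 15; python3 -m pendant '[{"travel":[-0.006,0,0],"twist":0},{"travel":[-0.012,0,0],"twist":0},{"travel":[-0.018,0,0],"twist":0},{"travel":[-0.026,0,0],"twist":0},{"travel":[-0.026,0,0],"twist":0},{"travel":[-0.026,0,0],"twist":0}]'
python3 - <<'E'
from h import *
im=ctrl.get_image("side");crop(im,280,150,420,250,5.5,"s2.png")
E
```

```text
time: 3.7
position: [0.5909, -0.0647, 0.0133]
tool_rot: [0.074, 1.566, -0.073]
ft_force: [-0.8, -0.7, 3.5]
grip_width: 0.462
time: 4.45
position: [0.5908, -0.0647, 0.0394]
tool_rot: [0.074, 1.566, -0.073]
ft_force: [0.0, 0.3, -2.1]
grip_width: 0.451
```

View pics/s2.png

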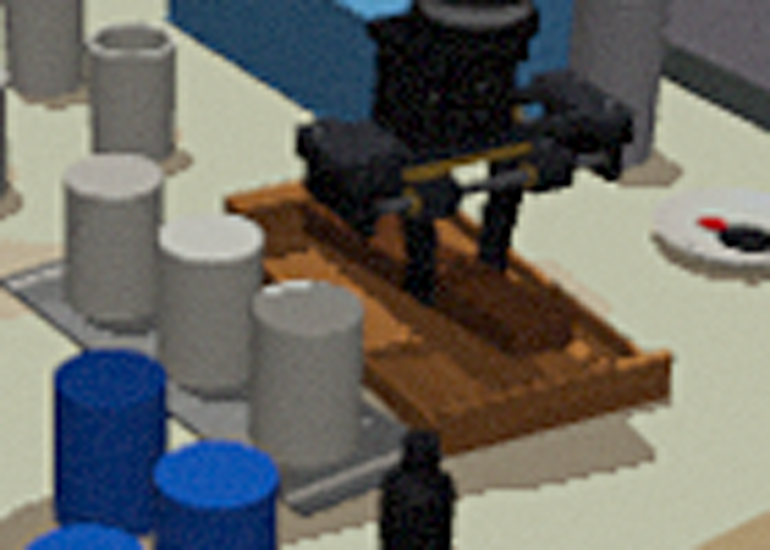

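Run:
```python
from h import *
q=np.array([.5802,-.1595])
ex=np.array([.995,-.096])
for z in(.006,.02,.03,.04,.05):
    for s in(-.02,.02):
        p=q+s*ex
        P=[[*p,z],[*p,z+.022]];uv=proj(P,"side");print(z,s,((uv-[280,150])*5.5).round(0).tolist())
```

```text
0.006 -0.02 [[509.0, 418.0], [512.0, 385.0]]
0.006 0.02 [[568.0, 402.0], [571.0, 370.0]]
0.02 -0.02 [[511.0, 397.0], [514.0, 364.0]]
0.02 0.02 [[570.0, 382.0], [573.0, 348.0]]
0.03 -0.02 [[512.0, 382.0], [515.0, 349.0]]
0.03 0.02 [[571.0, 367.0], [574.0, 333.0]]
0.04 -0.02 [[514.0, 367.0], [516.0, 333.0]]
0.04 0.02 [[573.0, 351.0], [576.0, 318.0]]
0.05 -0.02 [[515.0, 352.0], [518.0, 318.0]]
0.05 0.02 [[574.0, 336.0], [577.0, 302.0]]
```

```bash
python3 -m pendant '[{"travel":[0,-0.008,0],"twist":0},{"travel":[0,-0.016,0],"twist":0},{"travel":[0,-0.025,0],"twist":0},{"travel":[0,-0.035,0],"twist":0},{"travel":[0,-0.045,0],"twist":0},{"travel":[0,-0.045,0],"twist":0}]' - 35;  python3 -m pendant '[{"travel":[-0.01,-0.01,0],"twist":0},{"travel":[-0.03,-0.01,0],"twist":0},{"travel":[-0.06,-0.01,0],"twist":0},{"travel":[-0.09,-0.01,0],"twist":0},{"travel":[-0.11,-0.01,0],"twist":0},{"travel":[-0.11,-0.01,0],"twist":0}]'
python3 - <<'E'
from h import *
im=ctrl.get_image("side");crop(im,280,110,440,250,5,"s3.png")
E
```

```text
time: 5.25
position: [0.5862, -0.1111, 0.0393]
tool_rot: [0.075, 1.566, -0.076]
ft_force: [0.5, 0.5, -1.5]
grip_width: 0.456
time: 6.0
position: [0.5862, -0.1212, 0.1516]
tool_rot: [0.076, 1.562, -0.075]
ft_force: [0.1, 0.1, -2.7]
grip_width: 0.455
```

View pics/s3.png

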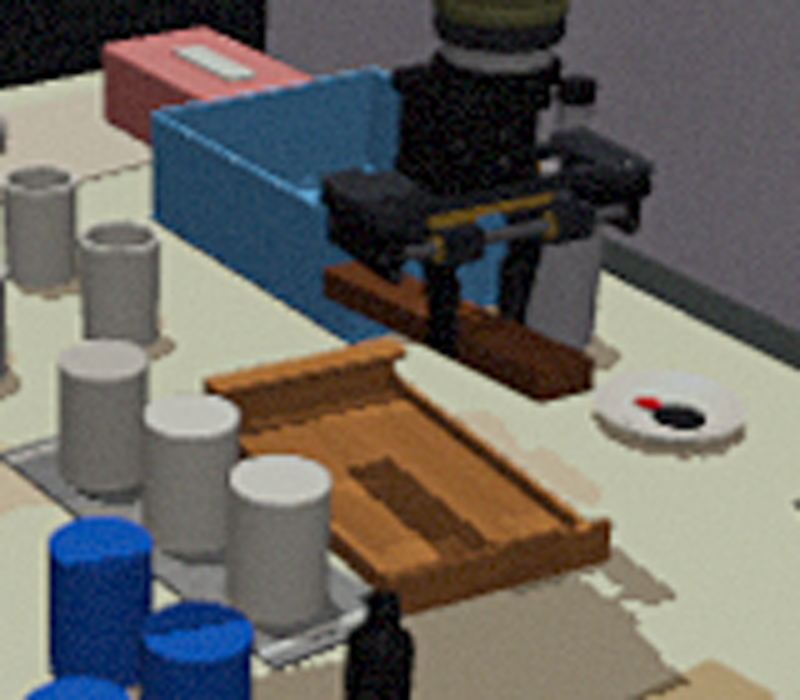

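```bash
python3 - <<'E'
from h import *
from scipy.optimize import least_squares
uv=np.array([(545,400),(328,298),(325,270),(592,388),(592,355)])/5+[280,110]
loc=np.array([(-.02,-.125,0),(-.02,.125,0),(-.02,.125,.022),(.02,-.125,0),(.02,-.125,.022)])
st=ctrl.get_state();g=np.array(st["position"]);a=R.from_euler("z",-5.5,degrees=True)
def f(p):
    P=a.apply(R.from_euler("x",p[1]).apply(loc)+[0,p[0],0])+[g[0],g[1],p[2]]
    return (proj(P,"side")-uv).ravel()
r=least_squares(f,[.03,-.1,.15]);print(r.x,r.fun.round(1), g)
E
python3 plan.py .4916 -.3356 .15 -84.2
```

```text
[ 0.02597618 -0.14876378  0.1399415 ] [-1.   0.4 -1.1  0.4 -0.8 -0.3  1.1  0.1  1.1 -0.5] [ 0.58517151 -0.1208382   0.14988996]
t 6.05 pos [ 0.5852 -0.1208  0.1499] yaw -5.5 tilt -1.0 F [-0.   0.3 -2.7] grip 0.459 travel [-0.0006 -0.2227 -0.0726] twist 1.3736 rows>= 7.4
```

```bash
python3 plan.py .4638 -.3384 .12 -84.2; python3 -m pendant '[{"travel":[0,-0.02,-0.012],"twist":0.14},{"travel":[0,-0.045,-0.025],"twist":0.28},{"travel":[0,-0.07,-0.04],"twist":0.42},{"travel":[0,-0.1,-0.055],"twist":0.56},{"travel":[0,-0.13,-0.07],"twist":0.7},{"travel":[0,-0.15,-0.08],"twist":0.84},{"travel":[0,-0.17,-0.088],"twist":0.98},{"travel":[0,-0.19,-0.094],"twist":1.12},{"travel":[0,-0.21,-0.1],"twist":1.26},{"travel":[0,-0.228,-0.1],"twist":1.374}]';python3 plan.py .4638 -.3384 .06 -84.2
```

```text
t 6.05 pos [ 0.5852 -0.1208  0.1499] yaw -5.5 tilt -1.0 F [-0.   0.3 -2.7] grip 0.459 travel [ 0.0293 -0.2282 -0.1001] twist 1.3736 rows>= 7.4
time: 7.3
position: [0.4624, -0.3383, 0.1479]
tool_rot: [1.14, 1.252, -1.136]
ft_force: [0.8, -0.7, -1.5]
grip_width: 0.455
t 7.3 pos [ 0.4624 -0.3383  0.1479] yaw -84.49 tilt -1.0 F [ 0.8 -0.7 -1.5] grip 0.455 travel [0.0879 0.0012 0.0004] twist -0.005 rows>= 1.4
```

```bash
python3 -m pendant '[{"travel":[0.03,0.001,0],"twist":-0.005},{"travel":[0.06,0.001,0],"twist":-0.005},{"travel":[0.09,0.001,0],"twist":-0.005},{"travel":[0.105,0.001,0],"twist":-0.005},{"travel":[0.108,0.001,0],"twist":-0.005}]'
python3 - <<'E'
from h import *
im=ctrl.get_image("side");crop(im,320,180,520,340,4,"s4.png")
im=ctrl.get_image("top");crop(im,370,100,520,240,4,"t4.png")
E
```

```text
time: 7.92
position: [0.4627, -0.3375, 0.0386]
tool_rot: [1.136, 1.257, -1.133]
ft_force: [-0.7, -0.3, -1.3]
grip_width: 0.454
```

View pics/s4.png

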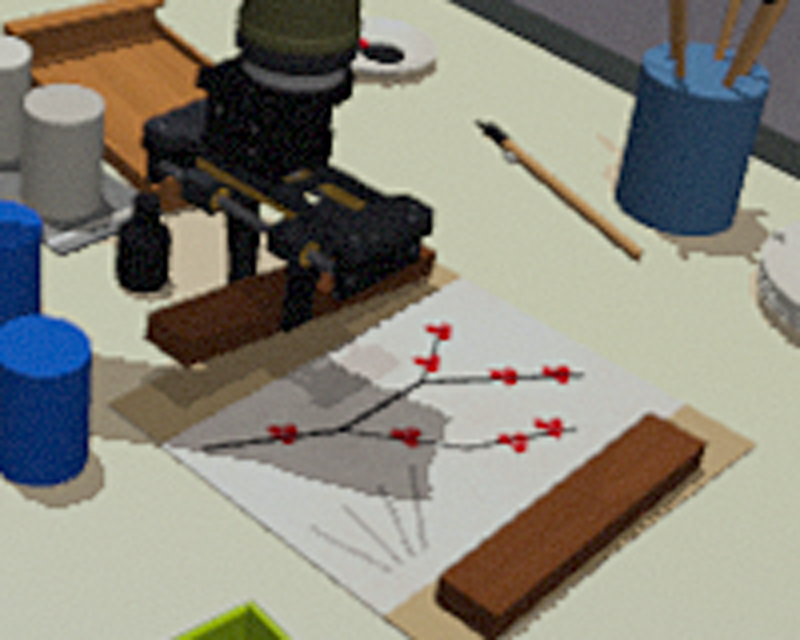

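View pics/t4.png

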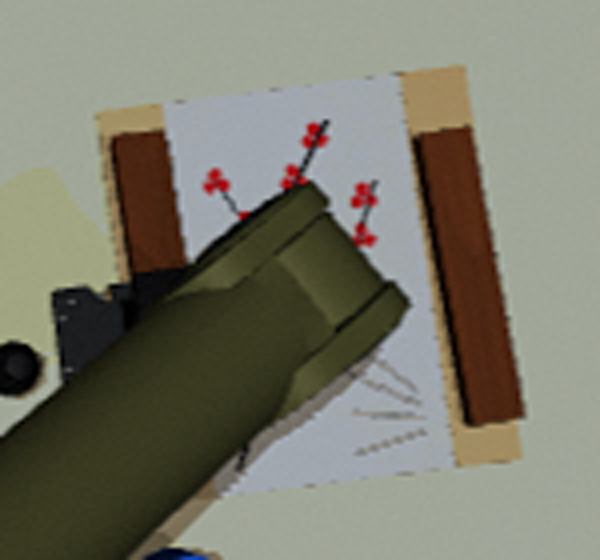

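```bash
python3 -m pendant '[{"travel":[0.01,0,0],"twist":0},{"travel":[0.018,0,0],"twist":0},{"travel":[0.024,0,0],"twist":0},{"travel":[0.028,0,0],"twist":0},{"travel":[0.028,0,0],"twist":0}]' - 6;  python3 -m pendant '[{"travel":[0,0,0],"twist":0},{"travel":[0,0,0],"twist":0},{"travel":[0,0,0],"twist":0}]' 0.4; python3 -m pendant '[{"travel":[-0.03,0,0],"twist":0},{"travel":[-0.08,0,0],"twist":0},{"travel":[-0.14,0,0],"twist":0},{"travel":[-0.19,0,0],"twist":0},{"travel":[-0.2,0.05,0],"twist":0},{"travel":[-0.2,0.08,0],"twist":0}]'; python3 plan.py .565 .274 .2 -5
```

```text
time: 8.65
position: [0.4636, -0.3382, 0.0118]
tool_rot: [1.136, 1.255, -1.133]
ft_force: [-0.8, -0.1, -1.2]
grip_width: 0.461
time: 9.02
position: [0.4639, -0.3382, 0.0121]
tool_rot: [1.136, 1.254, -1.132]
ft_force: [-0.6, -0.6, 0.5]
grip_width: 0.676
time: 9.78
position: [0.5462, -0.3295, 0.2143]
tool_rot: [1.136, 1.252, -1.127]
ft_force: [-0.9, -0.3, -0.3]
grip_width: 0.7
t 9.78 pos [ 0.5462 -0.3295  0.2143] yaw -84.06 tilt -1.0 F [-0.9 -0.3 -0.3] grip 0.7 travel [ 0.015   0.081  -0.5983] twist -1.3799 rows>= 9.7
```

```bash
python3 -m pendant '[{"travel":[0,0.01,-0.06],"twist":-0.14},{"travel":[0,0.02,-0.12],"twist":-0.28},{"travel":[0,0.03,-0.18],"twist":-0.42},{"travel":[0,0.04,-0.24],"twist":-0.56},{"travel":[0,0.05,-0.3],"twist":-0.7},{"travel":[0,0.06,-0.36],"twist":-0.84},{"travel":[0,0.07,-0.42],"twist":-0.98},{"travel":[0,0.075,-0.48],"twist":-1.12},{"travel":[0,0.08,-0.54],"twist":-1.26},{"travel":[0,0.081,-0.598],"twist":-1.38}]' 1 20; python3 plan.py .565 .274 .045 -5.5
python3 - <<'E'
from h import *
im=ctrl.get_image("top");cv2.imwrite("pics/t5.png",im[:,:,::-1]);crop(im,370,100,520,240,4,"t5c.png")
E
```

```text
time: 11.02
position: [0.5648, 0.2757, 0.2151]
tool_rot: [0.066, 1.562, -0.064]
ft_force: [0.7, -0.1, -0.4]
grip_width: 0.997
t 11.03 pos [0.5648 0.2757 0.2151] yaw -4.76 tilt -1.0 F [ 0.7 -0.1 -0.4] grip 0.997 travel [ 0.1701 -0.002  -0.0009] twist 0.013 rows>= 2.7
```

View pics/t5c.png

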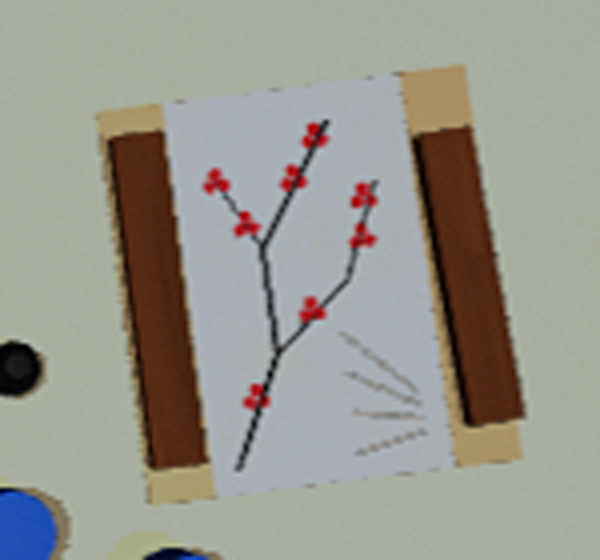

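View pics/t5.png

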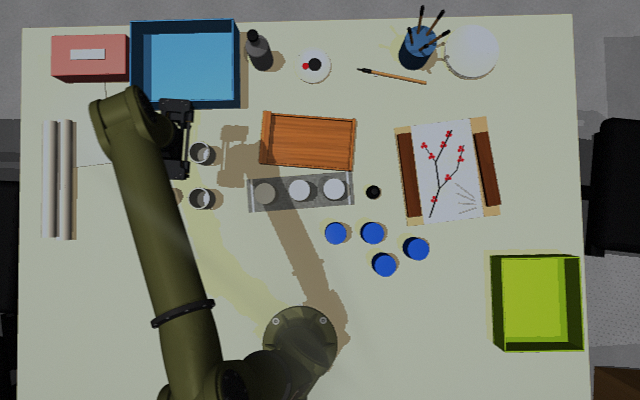

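Run:
```python
from h import *
P=[(.5696,.4116,.085),(.5647,.2744,.085),(.4334,.2762,.085),(.443,.0889,.089),(.4499,-.0098,.089),(.4519,-.1082,.089)]
print(((proj(P,"side")-[240,130])*4.4).round(0))
```

```text
[[210.  68.]
 [281. 118.]
 [144. 149.]
 [267. 226.]
 [343. 275.]
 [422. 331.]]
```

```bash
python3 -m pendant '[{"travel":[0.05,-0.001,-0.001],"twist":0.013},{"travel":[0.1,-0.001,-0.001],"twist":0.013},{"travel":[0.14,-0.001,-0.001],"twist":0.013},{"travel":[0.165,-0.001,-0.001],"twist":0.013},{"travel":[0.17,-0.001,-0.001],"twist":0.013},{"travel":[0.17,-0.001,-0.001],"twist":0.013}]'; python3 plan.py .565 .274 .045 -5.5
python3 - <<'E'
from h import *
im=ctrl.get_image("side");crop(im,220,100,340,200,6,"s6.png")
E
```

```text
time: 11.82
position: [0.5619, 0.2874, 0.0449]
tool_rot: [0.07, 1.564, -0.057]
ft_force: [-0.8, -0.6, 0.8]
grip_width: 1.001
t 11.82 pos [0.5619 0.2874 0.0449] yaw -4.64 tilt -1.0 F [-0.8 -0.6  0.8] grip 1.001 travel [-0.0002 -0.0131  0.0042] twist 0.0151 rows>= 0.2
```

View pics/s6.png

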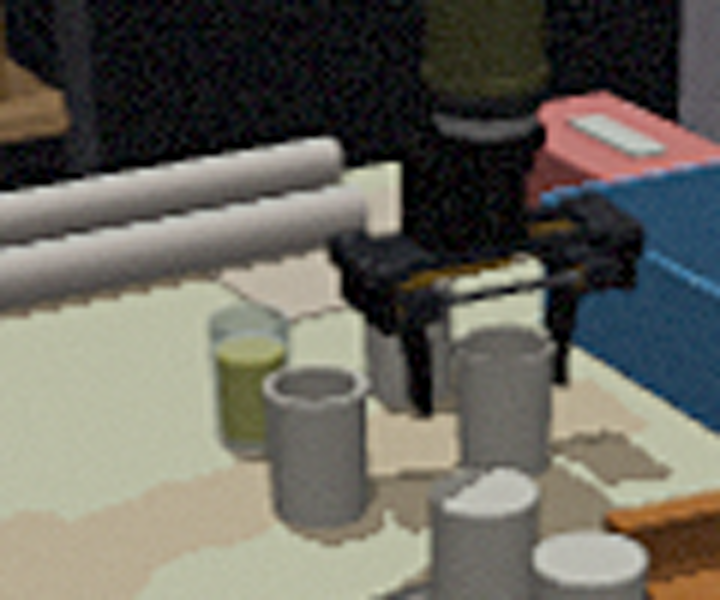

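```bash
python3 plan.py .565 .274 .045 -5.5; python3 -m pendant '[{"travel":[0,-0.006,0.004],"twist":0.015},{"travel":[0,-0.013,0.004],"twist":0.015},{"travel":[0,-0.013,0.004],"twist":0.015},{"travel":[0,-0.013,0.004],"twist":0.015}]'; python3 plan.py .565 .274 .045 -5.5
```

```text
t 11.88 pos [0.5623 0.2877 0.0456] yaw -4.62 tilt -0.9999 F [0.2 0.4 0.8] grip 0.999 travel [ 0.0005 -0.0134  0.0038] twist 0.0153 rows>= 0.2
time: 12.38
position: [0.5652, 0.2745, 0.0457]
tool_rot: [0.082, 1.563, -0.068]
ft_force: [0.6, 0.7, -0.1]
grip_width: 0.997
t 12.38 pos [0.5652 0.2745 0.0457] yaw -5.49 tilt -0.9999 F [ 0.6  0.7 -0.1] grip 0.997 travel [ 0.0007 -0.0005 -0.0002] twist 0.0001 rows>= 0.0
```

```bash
sed -i 's/"tilt",M\[2,0\].round(4)/"toolx",M[:,0].round(4)/' plan.py; python3 -m pendant '[{"travel":[0,0,0],"twist":0},{"travel":[0,0,0],"twist":0},{"travel":[0,0,0],"twist":0},{"travel":[0,0,0],"twist":0}]' -1 20; python3 plan.py .606 .0355 .20 -5.5;python3 -m pendant '[{"travel":[-0.03,0,0],"twist":0},{"travel":[-0.08,0,0],"twist":0},{"travel":[-0.13,0,0],"twist":0},{"travel":[-0.15,0,0],"twist":0},{"travel":[-0.15,0,0],"twist":0}]';  python3 plan.py .606 .0355 .16 -5.5
```

```text
time: 12.88
position: [0.5654, 0.2746, 0.0457]
tool_rot: [0.082, 1.562, -0.068]
ft_force: [0.0, 0.7, -0.9]
grip_width: 0.738
t 12.88 pos [0.5654 0.2746 0.0457] yaw -5.49 toolx [ 0.0077  0.0087 -0.9999] F [ 0.   0.7 -0.9] grip 0.738 travel [-0.1561 -0.2326  0.0643] twist 0.0001 rows>= 4.6
time: 13.5
position: [0.5646, 0.2735, 0.1963]
tool_rot: [0.083, 1.561, -0.067]
ft_force: [0.4, -0.0, -2.0]
grip_width: 0.735
t 13.5 pos [0.5646 0.2735 0.1963] yaw -5.49 toolx [ 0.0089  0.0098 -0.9999] F [ 0.4 -0.  -2. ] grip 0.735 travel [ 0.0343 -0.2333  0.0636] twist 0.0002 rows>= 3.9
```

```bash
python3 -m pendant '[{"travel":[0,-0.04,0.01],"twist":0},{"travel":[0,-0.09,0.025],"twist":0},{"travel":[0.01,-0.14,0.04],"twist":0},{"travel":[0.02,-0.19,0.055],"twist":0},{"travel":[0.034,-0.22,0.063],"twist":0},{"travel":[0.034,-0.233,0.0635],"twist":0},{"travel":[0.034,-0.233,0.0635],"twist":0},{"travel":[0.034,-0.233,0.0635],"twist":0}]';  python3 plan.py .606 .0355 .0525 -5.5
```

```text
time: 14.5
position: [0.6058, 0.0384, 0.1603]
tool_rot: [0.082, 1.561, -0.064]
ft_force: [0.1, 0.4, -1.6]
grip_width: 0.733
t 14.5 pos [0.6058 0.0384 0.1603] yaw -5.32 toolx [ 0.0088  0.011  -0.9999] F [ 0.1  0.4 -1.6] grip 0.733 travel [ 0.1077 -0.0041 -0.0004] twist 0.0031 rows>= 1.7
```

```bash
python3 -m pendant '[{"travel":[0.03,-0.004,0],"twist":0.003},{"travel":[0.06,-0.004,0],"twist":0.003},{"travel":[0.085,-0.004,0],"twist":0.003},{"travel":[0.1,-0.004,0],"twist":0.003},{"travel":[0.107,-0.004,0],"twist":0.003},{"travel":[0.108,-0.004,0],"twist":0.003},{"travel":[0.108,-0.004,0],"twist":0.003}]';  python3 plan.py .606 .0355 .0525 -5.5
```

```text
time: 15.38
position: [0.6072, 0.0357, 0.0531]
tool_rot: [0.084, 1.56, -0.066]
ft_force: [1.0, 0.0, -1.4]
grip_width: 0.736
t 15.38 pos [0.6072 0.0357 0.0531] yaw -5.49 toolx [ 0.0103  0.0114 -0.9999] F [ 1.   0.  -1.4] grip 0.736 travel [ 0.0006 -0.0003 -0.0011] twist 0.0002 rows>= 0.0
```

```bash
python3 -m pendant '[{"travel":[0.0015,0,0],"twist":0},{"travel":[0.0015,0,0],"twist":0},{"travel":[0.0015,0,0],"twist":0}]'; python3 -m pendant '[{"travel":[0.0,0,0],"twist":0},{"travel":[0,0,0],"twist":0},{"travel":[0,0,0],"twist":0},{"travel":[-0.03,0,0],"twist":0},{"travel":[-0.08,0,0],"twist":0},{"travel":[-0.12,0,0],"twist":0},{"travel":[-0.14,0,0],"twist":0},{"travel":[-0.14,0,0],"twist":0},{"travel":[-0.14,0,0],"twist":0}]' 1;  python3 plan.py .4334 .2762 .2 -5.5
```

```text
time: 15.75
position: [0.6073, 0.0357, 0.0518]
tool_rot: [0.085, 1.559, -0.066]
ft_force: [-0.5, 0.3, -2.1]
grip_width: 0.733
time: 16.88
position: [0.6047, 0.0342, 0.1899]
tool_rot: [0.084, 1.562, -0.066]
ft_force: [-0.4, -0.1, 0.1]
grip_width: 1.0
t 16.88 pos [0.6047 0.0342 0.1899] yaw -5.48 toolx [ 0.0076  0.011  -0.9999] F [-0.4 -0.1  0.1] grip 1.0 travel [-0.0088  0.2246 -0.1936] twist 0.0003 rows>= 4.7
```

```bash
python3 -m pendant '[{"travel":[0,0.035,-0.03],"twist":0},{"travel":[0,0.075,-0.065],"twist":0},{"travel":[0,0.115,-0.1],"twist":0},{"travel":[0,0.155,-0.135],"twist":0},{"travel":[0,0.19,-0.165],"twist":0},{"travel":[0,0.215,-0.185],"twist":0},{"travel":[0,0.2245,-0.1935],"twist":0},{"travel":[0,0.2245,-0.1935],"twist":0},{"travel":[0,0.2245,-0.1935],"twist":0},{"travel":[0,0.2245,-0.1935],"twist":0}]';  python3 plan.py .4334 .2762 .045 -5.5;python3 - <<'E'
from h import *
im=ctrl.get_image("top");crop(im,240,100,380,220,5.7,"t7.png")
E
```

```text
time: 18.12
position: [0.4344, 0.2748, 0.1911]
tool_rot: [0.086, 1.562, -0.069]
ft_force: [0.5, -0.3, -0.3]
grip_width: 1.002
t 18.12 pos [0.4344 0.2748 0.1911] yaw -5.64 toolx [ 0.0077  0.0106 -0.9999] F [ 0.5 -0.3 -0.3] grip 1.002 travel [ 0.1461 -0.0003 -0.0022] twist -0.0024 rows>= 2.3
```

View pics/t7.png

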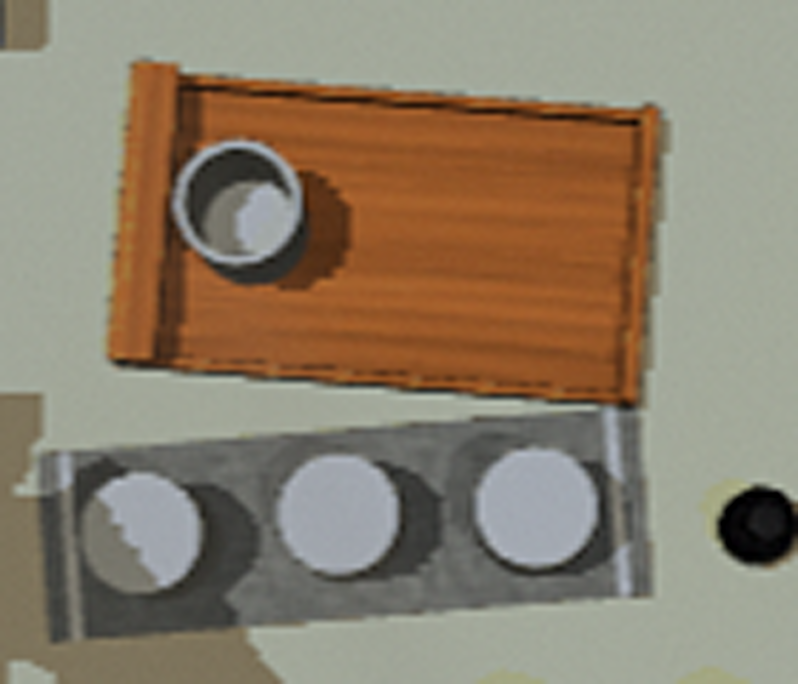

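```bash
python3 -m pendant '[{"travel":[0.04,0,-0.002],"twist":-0.002},{"travel":[0.08,0,-0.002],"twist":-0.002},{"travel":[0.12,0,-0.002],"twist":-0.002},{"travel":[0.14,0,-0.002],"twist":-0.002},{"travel":[0.146,0,-0.002],"twist":-0.002},{"travel":[0.146,0,-0.002],"twist":-0.002},{"travel":[0.146,0,-0.002],"twist":-0.002}]';  python3 plan.py .4334 .2762 .045 -5.5;python3 - <<'E'
from h import *
print(bp([240+239.5/5.7-.5,100+203.5/5.7-.5],.091))
E
```

```text
time: 19.05
position: [0.4343, 0.2773, 0.0464]
tool_rot: [0.085, 1.561, -0.065]
ft_force: [0.1, -0.3, 0.7]
grip_width: 0.997
t 19.05 pos [0.4343 0.2773 0.0464] yaw -5.51 toolx [ 0.0093  0.0123 -0.9999] F [ 0.1 -0.3  0.7] grip 0.997 travel [ 0.0013 -0.0012 -0.0008] twist -0.0002 rows>= 0.0
[[0.60688482 0.03675805 0.091     ]]
```

```bash
python3 -m pendant '[{"travel":[0,-0.001,0],"twist":0},{"travel":[0,-0.001,0],"twist":0},{"travel":[0,-0.001,0],"twist":0},{"travel":[0,-0.001,0],"twist":0}]' -1 20; python3 -m pendant '[{"travel":[-0.03,0,0],"twist":0},{"travel":[-0.08,0,0],"twist":0},{"travel":[-0.13,0,0],"twist":0},{"travel":[-0.15,0,0],"twist":0},{"travel":[-0.15,0,0],"twist":0},{"travel":[-0.15,0,0],"twist":0}]';  python3 plan.py .5983 -.0442 .19 -5.5
```

```text
time: 19.55
position: [0.4342, 0.2765, 0.0466]
tool_rot: [0.085, 1.561, -0.065]
ft_force: [-0.2, -0.0, 1.7]
grip_width: 0.733
time: 20.3
position: [0.432, 0.274, 0.195]
tool_rot: [0.084, 1.563, -0.067]
ft_force: [-0.7, 0.4, -1.1]
grip_width: 0.733
t 20.3 pos [0.432 0.274 0.195] yaw -5.5 toolx [ 0.0074  0.0108 -0.9999] F [-0.7  0.4 -1.1] grip 0.733 travel [ 0.0028 -0.3009  0.196 ] twist 0.0 rows>= 5.7
```

```bash
python3 -m pendant '[{"travel":[0,-0.04,0.025],"twist":0},{"travel":[0,-0.085,0.055],"twist":0},{"travel":[0,-0.13,0.085],"twist":0},{"travel":[0,-0.175,0.115],"twist":0},{"travel":[0,-0.22,0.143],"twist":0},{"travel":[0,-0.26,0.17],"twist":0},{"travel":[0,-0.29,0.188],"twist":0},{"travel":[0,-0.301,0.196],"twist":0},{"travel":[0,-0.301,0.196],"twist":0},{"travel":[0,-0.301,0.196],"twist":0}]'; python3 plan.py .5983 -.0442 .053 -5.5
```

```text
time: 21.55
position: [0.5977, -0.042, 0.1921]
tool_rot: [0.083, 1.564, -0.064]
ft_force: [-0.0, -0.8, -1.8]
grip_width: 0.733
t 21.55 pos [ 0.5977 -0.042   0.1921] yaw -5.35 toolx [ 0.0059  0.0121 -0.9999] F [-0.  -0.8 -1.8] grip 0.733 travel [ 1.391e-01 -3.800e-03  1.000e-04] twist 0.0026 rows>= 2.2
```

```bash
python3 -m pendant '[{"travel":[0.04,-0.004,0],"twist":0.003},{"travel":[0.08,-0.004,0],"twist":0.003},{"travel":[0.11,-0.004,0],"twist":0.003},{"travel":[0.13,-0.004,0],"twist":0.003},{"travel":[0.1375,-0.004,0],"twist":0.003},{"travel":[0.139,-0.004,0],"twist":0.003},{"travel":[0.1395,-0.004,0],"twist":0.003},{"travel":[0.1395,-0.004,0],"twist":0.003}]';  python3 plan.py .5983 -.0442 .053 -5.5; python3 -m pendant '[{"travel":[0.0,0,0],"twist":0},{"travel":[0,0,0],"twist":0},{"travel":[0,0,0],"twist":0},{"travel":[-0.03,0,0],"twist":0},{"travel":[-0.08,0,0],"twist":0},{"travel":[-0.12,0,0],"twist":0},{"travel":[-0.14,0,0],"twist":0},{"travel":[-0.14,0,0],"twist":0},{"travel":[-0.14,0,0],"twist":0}]' 1;  python3 plan.py .5696 .4116 .2 -5.5
```

```text
time: 22.55
position: [0.5988, -0.0445, 0.0535]
tool_rot: [0.086, 1.563, -0.066]
ft_force: [0.0, 0.1, -0.8]
grip_width: 0.733
t 22.55 pos [ 0.5988 -0.0445  0.0535] yaw -5.54 toolx [ 0.0075  0.0123 -0.9999] F [ 0.   0.1 -0.8] grip 0.733 travel [ 0.0005  0.0002 -0.0006] twist -0.0006 rows>= 0.0
time: 23.68
position: [0.5968, -0.0459, 0.1916]
tool_rot: [0.085, 1.565, -0.066]
ft_force: [-0.2, 0.4, 0.9]
grip_width: 1.001
t 23.68 pos [ 0.5968 -0.0459  0.1916] yaw -5.52 toolx [ 0.0046  0.0122 -0.9999] F [-0.2  0.4  0.9] grip 1.001 travel [-0.0029  0.4528 -0.0711] twist -0.0004 rows>= 7.3
```

```bash
python3 -m pendant '[{"travel":[0,0.05,-0.008],"twist":0},{"travel":[0,0.11,-0.017],"twist":0},{"travel":[0,0.17,-0.027],"twist":0},{"travel":[0,0.23,-0.036],"twist":0},{"travel":[0,0.29,-0.045],"twist":0},{"travel":[0,0.35,-0.055],"twist":0},{"travel":[0,0.4,-0.063],"twist":0},{"travel":[0,0.435,-0.069],"twist":0},{"travel":[0,0.453,-0.071],"twist":0},{"travel":[0,0.453,-0.071],"twist":0}]'; python3 -m pendant '[{"travel":[0,0,0],"twist":0},{"travel":[0,0,0],"twist":0}]'; python3 plan.py .5696 .4116 .045 -5.5
python3 - <<'E'
from h import *
im=ctrl.get_image("top");crop(im,240,100,380,220,5.7,"t8.png")
E
```

```text
time: 24.92
position: [0.569, 0.4121, 0.1953]
tool_rot: [0.083, 1.567, -0.066]
ft_force: [-0.3, 0.0, -0.7]
grip_width: 1.004
time: 25.18
position: [0.5698, 0.4099, 0.1954]
tool_rot: [0.084, 1.567, -0.069]
ft_force: [-0.8, -0.2, -0.3]
grip_width: 0.997
t 25.18 pos [0.5698 0.4099 0.1954] yaw -5.61 toolx [ 0.0029  0.0095 -1.    ] F [-0.8 -0.2 -0.3] grip 0.997 travel [ 0.1504  0.0002 -0.0006] twist -0.0019 rows>= 2.4
```

View pics/t8.png

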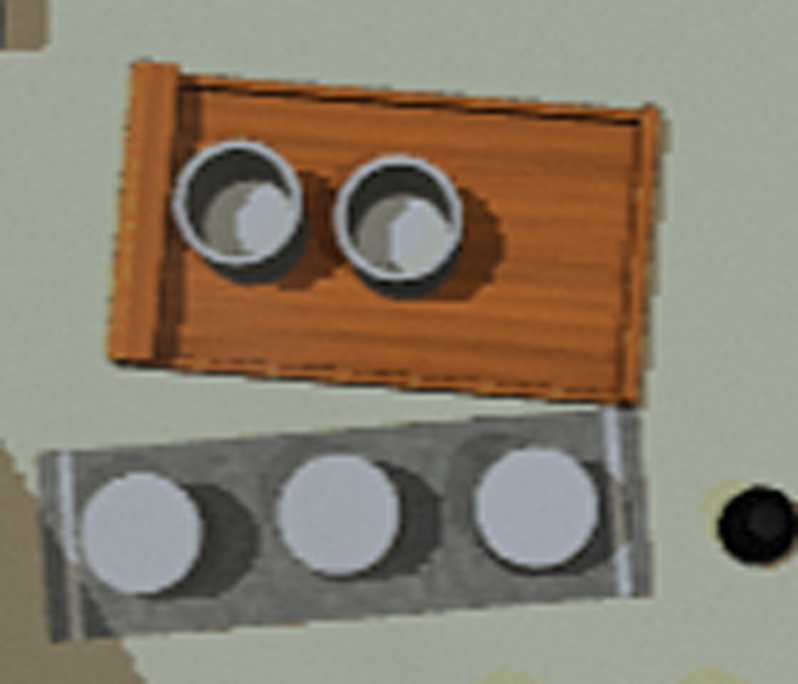

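Both cups stand well in the tray (rim centres at crop (238,203) and (399,218)). On to the third.

```bash
python3 -m pendant '[{"travel":[0.04,0,0],"twist":0},{"travel":[0.08,0,0],"twist":0},{"travel":[0.12,0,0],"twist":0},{"travel":[0.145,0,0],"twist":0},{"travel":[0.15,0,0],"twist":0},{"travel":[0.15,0,0],"twist":0},{"travel":[0.15,0,0],"twist":0}]';  python3 plan.py .5696 .4116 .045 -5.5
```

```text
time: 26.1
position: [0.5712, 0.4123, 0.0475]
tool_rot: [0.086, 1.565, -0.067]
ft_force: [-0.6, 0.2, -0.9]
grip_width: 1.002
t 26.1 pos [0.5712 0.4123 0.0475] yaw -5.59 toolx [ 0.0053  0.0118 -0.9999] F [-0.6  0.2 -0.9] grip 1.002 travel [ 0.0024 -0.0008 -0.0016] twist -0.0017 rows>= 0.0
```

```bash
python3 -m pendant '[{"travel":[0,-0.001,-0.001],"twist":0},{"travel":[0,-0.001,-0.001],"twist":0},{"travel":[0,-0.001,-0.001],"twist":0},{"travel":[0,-0.001,-0.001],"twist":0}]' -1 20; python3 plan.py .5907 -.1238 .19 -5.5; python3 -m pendant '[{"travel":[-0.03,0,0],"twist":0},{"travel":[-0.08,0,0],"twist":0},{"travel":[-0.13,0,0],"twist":0},{"travel":[-0.15,0,0],"twist":0},{"travel":[-0.15,0,0],"twist":0},{"travel":[-0.15,0,0],"twist":0}]';  python3 plan.py .5907 -.1238 .19 -5.5
```

```text
time: 26.6
position: [0.5704, 0.4115, 0.0478]
tool_rot: [0.086, 1.564, -0.067]
ft_force: [0.4, 0.2, 1.4]
grip_width: 0.731
t 26.6 pos [0.5704 0.4115 0.0478] yaw -5.6 toolx [ 0.0058  0.0121 -0.9999] F [0.4 0.2 1.4] grip 0.731 travel [-0.1486 -0.5289  0.0731] twist -0.0017 rows>= 8.9
time: 27.35
position: [0.5682, 0.4092, 0.1949]
tool_rot: [0.084, 1.568, -0.069]
ft_force: [-0.5, 0.1, -2.2]
grip_width: 0.737
t 27.35 pos [0.5682 0.4092 0.1949] yaw -5.59 toolx [ 0.0023  0.0096 -1.    ] F [-0.5  0.1 -2.2] grip 0.737 travel [-2.000e-04 -5.283e-01  7.430e-02] twist -0.0016 rows>= 8.5
```

```bash
python3 -m pendant '[{"travel":[0,-0.04,0.006],"twist":0},{"travel":[0,-0.1,0.014],"twist":0},{"travel":[0,-0.16,0.023],"twist":0},{"travel":[0,-0.22,0.031],"twist":0},{"travel":[0,-0.28,0.04],"twist":0},{"travel":[0,-0.34,0.048],"twist":0},{"travel":[0,-0.4,0.057],"twist":0},{"travel":[0,-0.45,0.064],"twist":0},{"travel":[0,-0.49,0.07],"twist":0},{"travel":[0,-0.515,0.073],"twist":0}]'; python3 -m pendant '[{"travel":[0,0,0],"twist":0},{"travel":[0,0,0],"twist":0},{"travel":[0,0,0],"twist":0}]'; python3 plan.py .5907 -.1238 .0545 -5.5
```

```text
time: 28.6
position: [0.5891, -0.1131, 0.1877]
tool_rot: [0.086, 1.571, -0.072]
ft_force: [0.2, 0.3, -1.3]
grip_width: 0.732
time: 28.98
position: [0.5892, -0.1108, 0.187]
tool_rot: [0.084, 1.572, -0.069]
ft_force: [0.4, -0.2, -0.3]
grip_width: 0.729
t 28.98 pos [ 0.5892 -0.1108  0.187 ] yaw -5.6 toolx [-0.0023  0.0094 -1.    ] F [ 0.4 -0.2 -0.3] grip 0.729 travel [ 0.1324 -0.014   0.0032] twist -0.0017 rows>= 2.1
```

```bash
python3 -m pendant '[{"travel":[0,-0.008,0.002],"twist":0},{"travel":[0.01,-0.014,0.003],"twist":0},{"travel":[0.05,-0.014,0.003],"twist":0},{"travel":[0.09,-0.014,0.003],"twist":0},{"travel":[0.115,-0.014,0.003],"twist":0},{"travel":[0.128,-0.014,0.003],"twist":0},{"travel":[0.132,-0.014,0.003],"twist":0},{"travel":[0.1328,-0.014,0.003],"twist":0},{"travel":[0.1328,-0.014,0.003],"twist":0}]';  python3 plan.py .5907 -.1238 .0538 -5.5
```

```text
time: 30.1
position: [0.5912, -0.124, 0.0551]
tool_rot: [0.084, 1.57, -0.069]
ft_force: [1.5, 0.2, -2.5]
grip_width: 0.732
t 30.1 pos [ 0.5912 -0.124   0.0551] yaw -5.6 toolx [-5.0e-04  9.3e-03 -1.0e+00] F [ 1.5  0.2 -2.5] grip 0.732 travel [ 0.0013  0.0002 -0.0005] twist -0.0017 rows>= 0.0
```

```bash
python3 -m pendant '[{"travel":[0.0012,0,0],"twist":0},{"travel":[0.0012,0,0],"twist":0}]'; python3 -m pendant '[{"travel":[0.0,0,0],"twist":0},{"travel":[0,0,0],"twist":0},{"travel":[0,0,0],"twist":0},{"travel":[-0.03,0,0],"twist":0},{"travel":[-0.08,0,0],"twist":0},{"travel":[-0.12,0,0],"twist":0},{"travel":[-0.14,0,0],"twist":0},{"travel":[-0.14,0,0],"twist":0},{"travel":[-0.14,0,0],"twist":0}]' 1;  python3 plan.py .443 .0889 .2 -5.5
```

```text
time: 30.35
position: [0.5915, -0.124, 0.0543]
tool_rot: [0.084, 1.57, -0.069]
ft_force: [1.5, 0.2, -1.8]
grip_width: 0.734
time: 31.48
position: [0.5905, -0.1249, 0.1925]
tool_rot: [0.084, 1.572, -0.069]
ft_force: [-0.1, 0.6, -0.3]
grip_width: 1.001
t 31.48 pos [ 0.5905 -0.1249  0.1925] yaw -5.58 toolx [-0.0025  0.0097 -0.9999] F [-0.1  0.6 -0.3] grip 1.001 travel [-0.0051  0.1985 -0.1677] twist -0.0014 rows>= 4.2
```

```bash
python3 -m pendant '[{"travel":[0,0.035,-0.03],"twist":0},{"travel":[0,0.075,-0.065],"twist":0},{"travel":[0,0.115,-0.1],"twist":0},{"travel":[0,0.155,-0.13],"twist":0},{"travel":[0,0.185,-0.155],"twist":0},{"travel":[0,0.198,-0.1675],"twist":0},{"travel":[0,0.1985,-0.1675],"twist":0},{"travel":[0,0.1985,-0.1675],"twist":0},{"travel":[0,0.1985,-0.1675],"twist":0}]';  python3 plan.py .443 .0889 .05 -5.5;python3 - <<'E'
from h import *
im=ctrl.get_image("top");cv2.imwrite("pics/t9.png",im[:,:,::-1]);crop(im,240,100,380,220,5.7,"t9c.png")
E
```

```text
time: 32.6
position: [0.4435, 0.0878, 0.1946]
tool_rot: [0.085, 1.573, -0.071]
ft_force: [0.2, -0.3, 0.5]
grip_width: 0.999
t 32.6 pos [0.4435 0.0878 0.1946] yaw -5.7 toolx [-0.003   0.0089 -1.    ] F [ 0.2 -0.3  0.5] grip 0.999 travel [ 1.446e-01 -2.000e-04 -1.000e-04] twist -0.0035 rows>= 2.3
```

View pics/t9c.png

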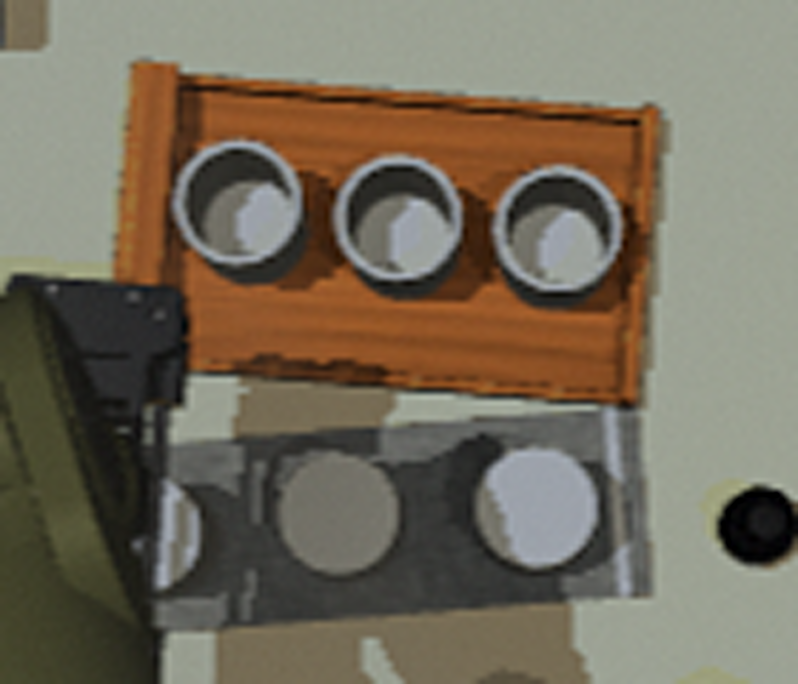

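View pics/t9.png

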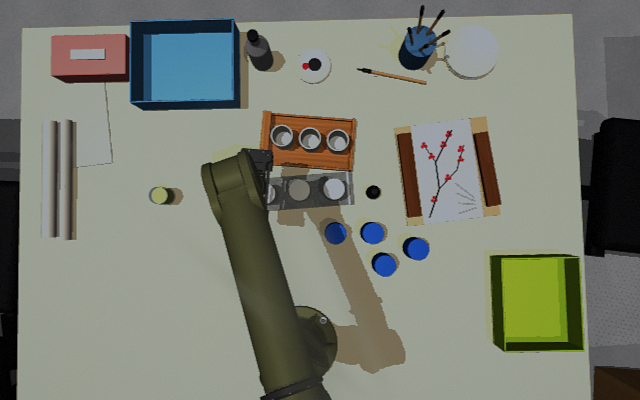

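```bash
cat > rim.py <<'E'
from h import *
from scipy.optimize import minimize
def rim(g,z,r,img,disc=False,n="top"):
    G=cv2.GaussianBlur(cv2.cvtColor(img,cv2.COLOR_RGB2GRAY).astype(np.float32),(0,0),.7)
    a=np.linspace(0,2*np.pi,120,endpoint=False)
    def samp(p,rr):
        uv=proj(np.c_[p[0]+rr*np.cos(a),p[1]+rr*np.sin(a),np.full(120,z)],n).astype(np.float32)
        return cv2.remap(G,uv[:,0].reshape(1,-1),uv[:,1].reshape(1,-1),cv2.INTER_LINEAR).mean()
    if disc: f=lambda p:-(samp(p,r-.003)-samp(p,r+.003))
    else: f=lambda p:-(2*samp(p,r-.0025)-samp(p,r-.008)-samp(p,r+.004))
    o=minimize(f,g,method="Nelder-Mead",options=dict(initial_simplex=[g,[g[0]+.003,g[1]],[g[0],g[1]+.003]]))
    return o.x.round(4),o.fun
E
python3 - <<'E'
from rim import *
im=cv2.imread("pics/t9.png")[:,:,::-1].copy()
im0=cv2.imread("pics/top0.png")[:,:,::-1].copy()
for g in[(.6065,.036),(.598,-.044),(.591,-.124)]: print(rim(g,.091,.032,im))
for g in[(.443,.0889),(.4499,-.0098),(.4519,-.1082)]: print(rim(g,.089,.0305,im0,True))
for g in[(.5696,.4116),(.5647,.2744),(.4334,.2762)]: print(rim(g,.085,.032,im0))
E
```

```text
(array([0.608 , 0.0376]), np.float64(-92.48041534423828))
(array([ 0.5985, -0.0424]), np.float64(-99.49885559082031))
(array([ 0.5913, -0.1219]), np.float64(-100.91841125488281))
(array([0.4433, 0.0885]), np.float64(-52.425865173339844))
(array([ 0.4511, -0.0095]), np.float64(-58.044944763183594))
(array([ 0.4525, -0.1082]), np.float64(-65.65550994873047))
(array([0.5711, 0.415 ]), np.float64(-78.18121337890625))
(array([0.5665, 0.2776]), np.float64(-68.08954620361328))
(array([0.4338, 0.2801]), np.float64(-71.84506225585938))
```

```bash
python3 plan.py .4432 .0887 .05 -5.5; python3 -m pendant '[{"travel":[0.04,0,0],"twist":0},{"travel":[0.08,0,0],"twist":0},{"travel":[0.12,0,0],"twist":0},{"travel":[0.14,0,0],"twist":0},{"travel":[0.145,0,0],"twist":0},{"travel":[0.145,0,0],"twist":0},{"travel":[0.145,0,0],"twist":0}]';  python3 plan.py .4432 .0887 .05 -5.5
```

```text
t 32.65 pos [0.4435 0.088  0.1947] yaw -5.69 toolx [-0.0029  0.0091 -1.    ] F [0.8 0.  0.4] grip 0.999 travel [ 1.447e-01 -6.000e-04  1.000e-04] twist -0.0033 rows>= 2.3
time: 33.52
position: [0.4441, 0.0895, 0.0507]
tool_rot: [0.086, 1.571, -0.07]
ft_force: [-0.6, 0.0, -0.4]
grip_width: 0.997
t 33.52 pos [0.4441 0.0895 0.0507] yaw -5.7 toolx [-0.0011  0.01   -0.9999] F [-0.6  0.  -0.4] grip 0.997 travel [ 0.0007 -0.0009 -0.0008] twist -0.0035 rows>= 0.0
```

```bash
python3 -m pendant '[{"travel":[0,-0.001,0],"twist":0},{"travel":[0,-0.001,0],"twist":0},{"travel":[0,-0.001,0],"twist":0},{"travel":[0,-0.001,0],"twist":0}]' -1 20; python3 -m pendant '[{"travel":[-0.03,0,0],"twist":0},{"travel":[-0.08,0,0],"twist":0},{"travel":[-0.13,0,0],"twist":0},{"travel":[-0.16,0,0],"twist":0},{"travel":[-0.16,0,0],"twist":0},{"travel":[-0.16,0,0],"twist":0}]';  python3 plan.py .6075 .037 .2 -5.5
```

```text
time: 34.02
position: [0.4439, 0.0886, 0.0508]
tool_rot: [0.086, 1.571, -0.07]
ft_force: [-1.6, -0.1, 2.6]
grip_width: 0.7
time: 34.78
position: [0.4432, 0.0868, 0.2094]
tool_rot: [0.085, 1.573, -0.071]
ft_force: [0.1, 0.0, -3.1]
grip_width: 0.704
t 34.77 pos [0.4432 0.0868 0.2094] yaw -5.7 toolx [-0.0034  0.0094 -1.    ] F [ 0.1  0.  -3.1] grip 0.704 travel [ 0.0084 -0.0333  0.1684] twist -0.0036 rows>= 2.8
```

```bash
python3 -m pendant '[{"travel":[0,-0.007,0.035],"twist":0},{"travel":[0,-0.015,0.075],"twist":0},{"travel":[0,-0.023,0.115],"twist":0},{"travel":[0,-0.03,0.15],"twist":0},{"travel":[0.008,-0.033,0.166],"twist":0},{"travel":[0.008,-0.033,0.168],"twist":0},{"travel":[0.008,-0.033,0.168],"twist":0},{"travel":[0.008,-0.033,0.168],"twist":0}]';  python3 plan.py .6075 .037 .145 -5.5
```

```text
time: 35.78
position: [0.6064, 0.0377, 0.2003]
tool_rot: [0.085, 1.574, -0.07]
ft_force: [0.5, -0.0, -1.3]
grip_width: 0.699
t 35.77 pos [0.6064 0.0377 0.2003] yaw -5.67 toolx [-0.0039  0.0101 -0.9999] F [ 0.5 -0.  -1.3] grip 0.699 travel [ 0.0553 -0.0012  0.0014] twist -0.0029 rows>= 0.9
```

```bash
python3 -m pendant '[{"travel":[0.02,-0.001,0.001],"twist":-0.003},{"travel":[0.04,-0.001,0.001],"twist":-0.003},{"travel":[0.053,-0.001,0.001],"twist":-0.003},{"travel":[0.056,-0.001,0.001],"twist":-0.003},{"travel":[0.056,-0.001,0.001],"twist":-0.003}]';  python3 plan.py .6075 .037 .1378 -5.5
python3 - <<'E'
from h import *
im=ctrl.get_image("side");crop(im,280,130,420,230,5.5,"s10.png")
E
```

```text
time: 36.4
position: [0.6072, 0.0371, 0.1442]
tool_rot: [0.083, 1.574, -0.068]
ft_force: [-0.1, -0.3, -0.7]
grip_width: 0.701
t 36.4 pos [0.6072 0.0371 0.1442] yaw -5.51 toolx [-0.0039  0.0099 -0.9999] F [-0.1 -0.3 -0.7] grip 0.701 travel [ 0.0064 -0.0001  0.0004] twist -0.0001 rows>= 0.1
```

View pics/s10.png

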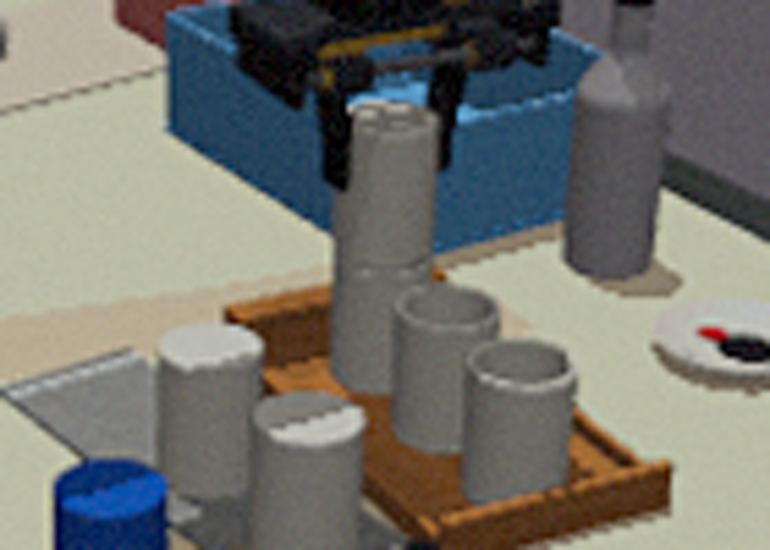

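```bash
python3 -m pendant '[{"travel":[0.003,0,0],"twist":0},{"travel":[0.005,0,0],"twist":0},{"travel":[0.0065,0,0],"twist":0},{"travel":[0.0065,0,0],"twist":0}]' - 10;python3 plan.py .6075 .037 .1378 -5.5; python3 -m pendant '[{"travel":[0.0,0,0],"twist":0},{"travel":[0,0,0],"twist":0},{"travel":[0,0,0],"twist":0},{"travel":[-0.02,0,0],"twist":0},{"travel":[-0.06,0,0],"twist":0},{"travel":[-0.1,0,0],"twist":0},{"travel":[-0.11,0,0],"twist":0},{"travel":[-0.11,0,0],"twist":0}]' 1; python3 plan.py .4508 -.0097 .2 -5.5
```

```text
time: 36.95
position: [0.6075, 0.0372, 0.1381]
tool_rot: [0.083, 1.573, -0.068]
ft_force: [-0.2, 0.7, -1.7]
grip_width: 0.707
t 36.95 pos [0.6075 0.0372 0.1381] yaw -5.5 toolx [-0.0031  0.01   -0.9999] F [-0.2  0.7 -1.7] grip 0.707 travel [ 0.0003 -0.0002  0.0001] twist -0.0001 rows>= 0.0
time: 37.95
position: [0.6082, 0.036, 0.2493]
tool_rot: [0.084, 1.571, -0.067]
ft_force: [-0.3, 0.1, -0.5]
grip_width: 1.002
t 37.95 pos [0.6082 0.036  0.2493] yaw -5.51 toolx [-0.0012  0.0107 -0.9999] F [-0.3  0.1 -0.5] grip 1.002 travel [ 0.049  -0.0611 -0.1522] twist -0.0001 rows>= 2.7
```

```bash
python3 -m pendant '[{"travel":[0,-0.015,-0.035],"twist":0},{"travel":[0,-0.03,-0.075],"twist":0},{"travel":[0.01,-0.045,-0.115],"twist":0},{"travel":[0.03,-0.06,-0.145],"twist":0},{"travel":[0.05,-0.061,-0.152],"twist":0},{"travel":[0.05,-0.061,-0.152],"twist":0},{"travel":[0.05,-0.061,-0.152],"twist":0}]'; python3 plan.py .4508 -.0097 .05 -5.5
python3 - <<'E'
from h import *
im=ctrl.get_image("side");crop(im,280,130,420,230,5.5,"s11.png")
E
```

```text
time: 38.83
position: [0.4515, -0.0095, 0.1993]
tool_rot: [0.083, 1.571, -0.067]
ft_force: [0.5, 0.1, 0.2]
grip_width: 0.998
t 38.83 pos [ 0.4515 -0.0095  0.1993] yaw -5.49 toolx [-0.0011  0.01   -0.9999] F [0.5 0.1 0.2] grip 0.998 travel [ 0.1493 -0.0018 -0.0003] twist 0.0001 rows>= 2.4
```

View pics/s11.png

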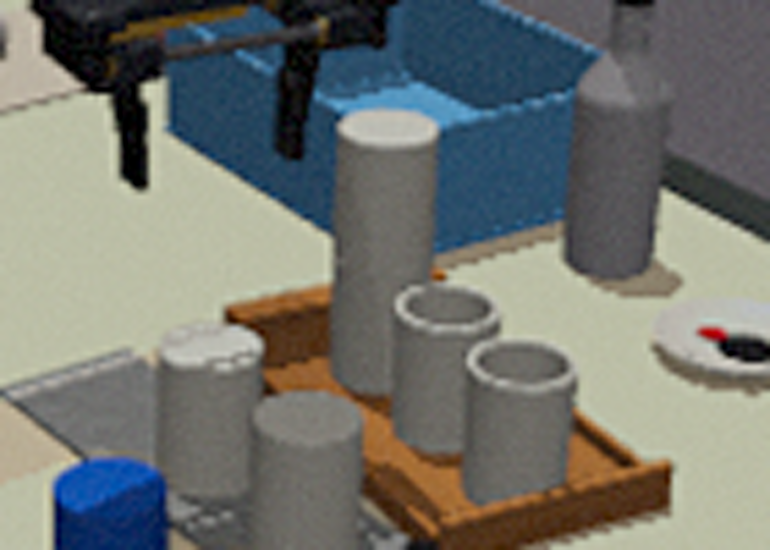

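First stack is closed squarely. Second cap.

```bash
python3 -m pendant '[{"travel":[0.04,-0.002,0],"twist":0},{"travel":[0.08,-0.002,0],"twist":0},{"travel":[0.12,-0.002,0],"twist":0},{"travel":[0.145,-0.002,0],"twist":0},{"travel":[0.149,-0.002,0],"twist":0},{"travel":[0.149,-0.002,0],"twist":0},{"travel":[0.149,-0.002,0],"twist":0}]';  python3 plan.py .4508 -.0097 .05 -5.5
```

```text
time: 39.75
position: [0.4528, -0.0098, 0.0518]
tool_rot: [0.084, 1.568, -0.067]
ft_force: [0.2, 0.3, -0.1]
grip_width: 0.998
t 39.75 pos [ 0.4528 -0.0098  0.0518] yaw -5.49 toolx [ 0.0017  0.0106 -0.9999] F [ 0.2  0.3 -0.1] grip 0.998 travel [ 0.0018 -0.0001 -0.002 ] twist 0.0002 rows>= 0.0
```

```bash
python3 -m pendant '[{"travel":[0.001,0,-0.002],"twist":0},{"travel":[0.001,0,-0.002],"twist":0},{"travel":[0.001,0,-0.002],"twist":0},{"travel":[0.001,0,-0.002],"twist":0},{"travel":[0.001,0,-0.002],"twist":0}]' -1 20; python3 -m pendant '[{"travel":[-0.03,0,0],"twist":0},{"travel":[-0.08,0,0],"twist":0},{"travel":[-0.13,0,0],"twist":0},{"travel":[-0.16,0,0],"twist":0},{"travel":[-0.16,0,0],"twist":0},{"travel":[-0.16,0,0],"twist":0}]';  python3 plan.py .5987 -.0432 .2 -5.5
```

```text
time: 40.38
position: [0.4511, -0.0096, 0.051]
tool_rot: [0.084, 1.568, -0.067]
ft_force: [-0.2, 0.7, 2.0]
grip_width: 0.721
time: 41.12
position: [0.4498, -0.0114, 0.2096]
tool_rot: [0.083, 1.57, -0.067]
ft_force: [0.8, -0.7, -2.0]
grip_width: 0.715
t 41.12 pos [ 0.4498 -0.0114  0.2096] yaw -5.49 toolx [-1.000e-04  1.030e-02 -9.999e-01] F [ 0.8 -0.7 -2. ] grip 0.715 travel [ 0.0093 -0.0175  0.1513] twist 0.0002 rows>= 2.4
```

```bash
python3 -m pendant '[{"travel":[0,-0.004,0.035],"twist":0},{"travel":[0,-0.009,0.075],"twist":0},{"travel":[0,-0.013,0.115],"twist":0},{"travel":[0.005,-0.017,0.14],"twist":0},{"travel":[0.009,-0.0175,0.151],"twist":0},{"travel":[0.009,-0.0175,0.151],"twist":0},{"travel":[0.009,-0.0175,0.151],"twist":0}]';  python3 plan.py .5987 -.0432 .145 -5.5
```

```text
time: 42.0
position: [0.5974, -0.0431, 0.2]
tool_rot: [0.084, 1.571, -0.067]
ft_force: [1.0, 0.2, -1.3]
grip_width: 0.717
t 42.0 pos [ 0.5974 -0.0431  0.2   ] yaw -5.51 toolx [-0.0012  0.0111 -0.9999] F [ 1.   0.2 -1.3] grip 0.717 travel [ 0.055  -0.0006  0.0015] twist -0.0001 rows>= 0.9
```

```bash
python3 -m pendant '[{"travel":[0.02,-0.001,0.0015],"twist":0},{"travel":[0.04,-0.001,0.0015],"twist":0},{"travel":[0.053,-0.001,0.0015],"twist":0},{"travel":[0.055,-0.001,0.0015],"twist":0},{"travel":[0.055,-0.001,0.0015],"twist":0}]';  python3 plan.py .5987 -.0432 .138 -5.5
python3 - <<'E'
from h import *
im=ctrl.get_image("side");crop(im,280,130,420,230,5.5,"s12.png")
E
```

```text
time: 42.62
position: [0.5989, -0.0437, 0.1451]
tool_rot: [0.084, 1.571, -0.067]
ft_force: [0.9, -0.5, -1.5]
grip_width: 0.715
t 42.62 pos [ 0.5989 -0.0437  0.1451] yaw -5.51 toolx [-0.001   0.0109 -0.9999] F [ 0.9 -0.5 -1.5] grip 0.715 travel [ 0.0071  0.0004 -0.0002] twist -0.0002 rows>= 0.1
```

View pics/s12.png

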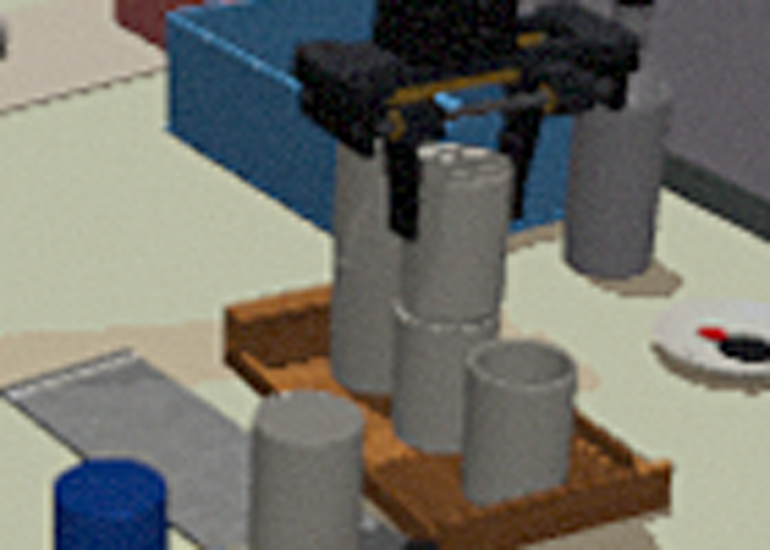

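Run:
```python
from h import *
im=ctrl.get_image("side");crop(im,335,140,395,220,9,"s13.png")
# predicted silhouettes
print(((proj([(.5987,-.0432,.091),(.5989,-.0437,.098)],"side")-[335,140])*9).round(0))
```

```text
[[241. 406.]
 [243. 389.]]
```

View pics/s13.png

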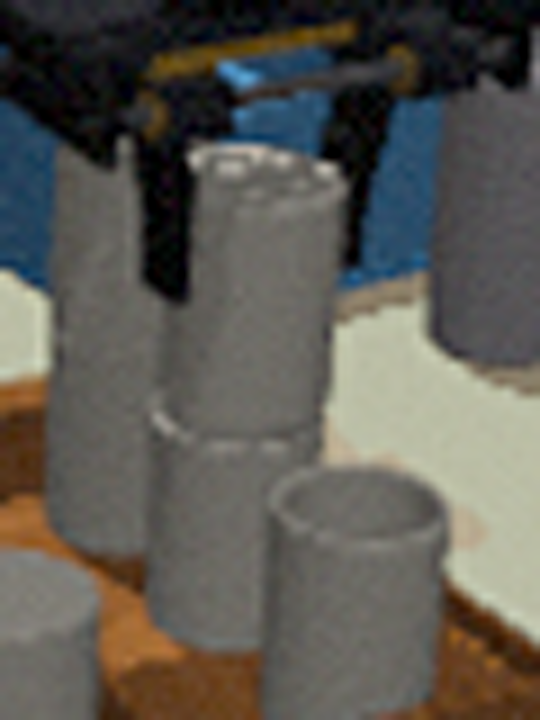

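```bash
python3 -m pendant '[{"travel":[0.002,0.0015,-0.0015],"twist":0},{"travel":[0.005,0.0015,-0.0015],"twist":0},{"travel":[0.0065,0.0015,-0.0015],"twist":0},{"travel":[0.007,0.0015,-0.0015],"twist":0},{"travel":[0.007,0.0015,-0.0015],"twist":0}]' - 10;python3 plan.py .5987 -.0432 .138 -5.5; python3 -m pendant '[{"travel":[0.0,0,0],"twist":0},{"travel":[0,0,0],"twist":0},{"travel":[0,0,0],"twist":0},{"travel":[-0.02,0,0],"twist":0},{"travel":[-0.06,0,0],"twist":0},{"travel":[-0.1,0,0],"twist":0},{"travel":[-0.11,0,0],"twist":0},{"travel":[-0.11,0,0],"twist":0}]' 1; python3 plan.py .4523 -.1082 .2 -5.5
```

```text
time: 43.35
position: [0.5979, -0.0421, 0.1386]
tool_rot: [0.084, 1.57, -0.067]
ft_force: [0.5, -0.7, -1.3]
grip_width: 0.721
t 43.35 pos [ 0.5979 -0.0421  0.1386] yaw -5.51 toolx [-0.      0.011  -0.9999] F [ 0.5 -0.7 -1.3] grip 0.721 travel [ 0.0006 -0.001   0.0009] twist -0.0002 rows>= 0.0
time: 44.35
position: [0.5983, -0.0435, 0.2497]
tool_rot: [0.085, 1.568, -0.067]
ft_force: [-0.2, -0.2, 0.0]
grip_width: 0.998
t 44.35 pos [ 0.5983 -0.0435  0.2497] yaw -5.52 toolx [ 0.0017  0.0115 -0.9999] F [-0.2 -0.2  0. ] grip 0.998 travel [ 0.0487 -0.079  -0.1391] twist -0.0003 rows>= 2.7
```

```bash
python3 -m pendant '[{"travel":[0,-0.02,-0.035],"twist":0},{"travel":[0,-0.04,-0.075],"twist":0},{"travel":[0.01,-0.06,-0.11],"twist":0},{"travel":[0.03,-0.075,-0.135],"twist":0},{"travel":[0.049,-0.079,-0.139],"twist":0},{"travel":[0.049,-0.079,-0.139],"twist":0},{"travel":[0.049,-0.079,-0.139],"twist":0}]'; python3 plan.py .4523 -.1082 .05 -5.5
python3 - <<'E'
from h import *
im=ctrl.get_image("side");crop(im,330,130,400,220,6.6,"s14.png")
im=ctrl.get_image("top");cv2.imwrite("pics/t14.png",im[:,:,::-1]);crop(im,240,100,380,220,5.7,"t14c.png")
E
```

```text
time: 45.22
position: [0.4527, -0.1078, 0.2]
tool_rot: [0.084, 1.568, -0.067]
ft_force: [0.2, -0.6, 0.2]
grip_width: 1.004
t 45.23 pos [ 0.4527 -0.1078  0.2   ] yaw -5.49 toolx [ 0.0017  0.0108 -0.9999] F [ 0.2 -0.6  0.2] grip 1.004 travel [ 0.1499 -0.002  -0.0005] twist 0.0001 rows>= 2.4
```

View pics/s14.png

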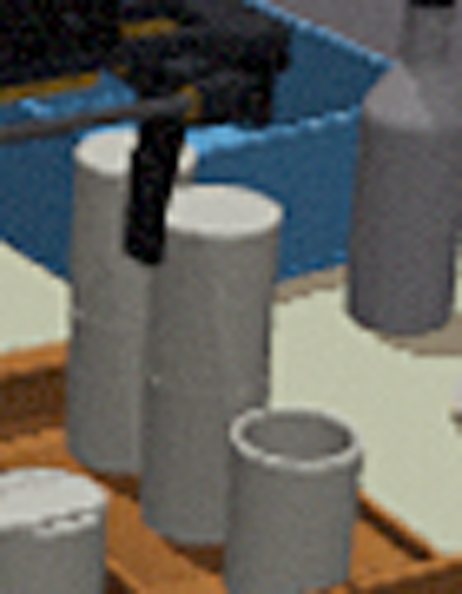

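View pics/t14c.png

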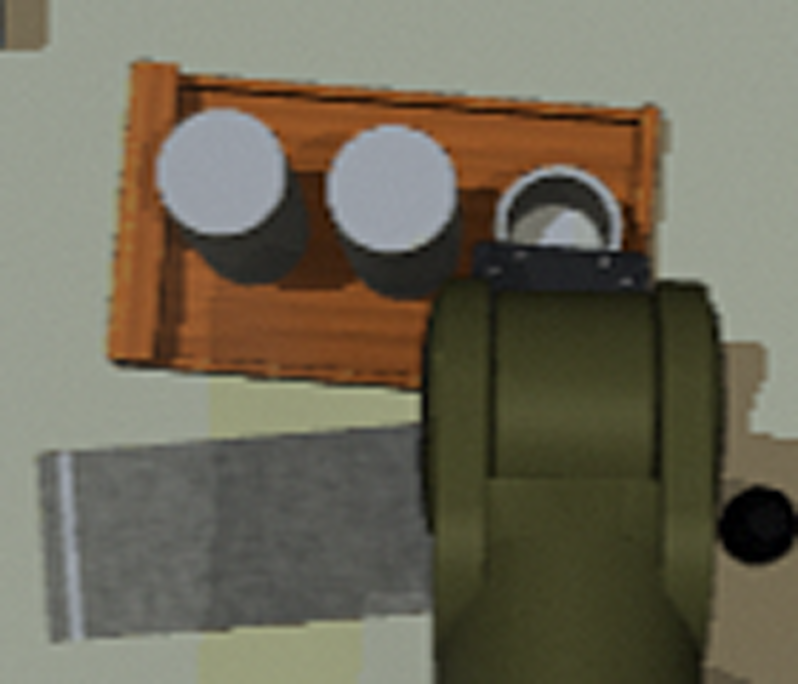

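```bash
python3 - <<'E'
from rim import *
im=cv2.imread("pics/t14.png")[:,:,::-1].copy()
for g in[(.6065,.036),(.598,-.044)]: print(rim(g,.176,.0305,im,True))
E
python3 -m pendant '[{"travel":[0.04,-0.002,-0.001],"twist":0},{"travel":[0.08,-0.002,-0.001],"twist":0},{"travel":[0.12,-0.002,-0.001],"twist":0},{"travel":[0.145,-0.002,-0.001],"twist":0},{"travel":[0.15,-0.002,-0.002],"twist":0},{"travel":[0.15,-0.002,-0.002],"twist":0},{"travel":[0.15,-0.002,-0.002],"twist":0}]';  python3 plan.py .4523 -.1082 .05 -5.5
```

```text
(array([0.6071, 0.0373]), np.float64(-71.2745590209961))
(array([ 0.5974, -0.0424]), np.float64(-76.82060241699219))
time: 46.2
position: [0.4525, -0.1081, 0.0515]
tool_rot: [0.084, 1.565, -0.066]
ft_force: [0.3, -0.1, -0.6]
grip_width: 1.001
t 46.2 pos [ 0.4525 -0.1081  0.0515] yaw -5.47 toolx [ 0.0047  0.0111 -0.9999] F [ 0.3 -0.1 -0.6] grip 1.001 travel [ 0.0015 -0.0001 -0.0002] twist 0.0005 rows>= 0.0
```

```bash
python3 -m pendant '[{"travel":[0.001,0,0],"twist":0},{"travel":[0.001,0,0],"twist":0},{"travel":[0.001,0,0],"twist":0},{"travel":[0.001,0,0],"twist":0},{"travel":[0.001,0,0],"twist":0}]' -1 20; python3 -m pendant '[{"travel":[-0.03,0,0],"twist":0},{"travel":[-0.08,0,0],"twist":0},{"travel":[-0.13,0,0],"twist":0},{"travel":[-0.16,0,0],"twist":0},{"travel":[-0.16,0,0],"twist":0},{"travel":[-0.16,0,0],"twist":0}]';  python3 plan.py .591 -.1222 .2 -5.5
```

```text
time: 46.82
position: [0.4526, -0.1081, 0.0506]
tool_rot: [0.084, 1.565, -0.066]
ft_force: [-0.4, 0.3, 1.9]
grip_width: 0.707
time: 47.58
position: [0.4509, -0.1099, 0.2093]
tool_rot: [0.084, 1.567, -0.066]
ft_force: [0.2, -0.2, -1.4]
grip_width: 0.701
t 47.58 pos [ 0.4509 -0.1099  0.2093] yaw -5.48 toolx [ 0.0027  0.0111 -0.9999] F [ 0.2 -0.2 -1.4] grip 0.701 travel [0.0095 0.0011 0.1406] twist 0.0003 rows>= 2.3
```

```bash
python3 -m pendant '[{"travel":[0,0,0.035],"twist":0},{"travel":[0,0.001,0.07],"twist":0},{"travel":[0,0.001,0.105],"twist":0},{"travel":[0.005,0.001,0.13],"twist":0},{"travel":[0.009,0.001,0.1405],"twist":0},{"travel":[0.009,0.001,0.1405],"twist":0},{"travel":[0.009,0.001,0.1405],"twist":0}]';  python3 plan.py .591 -.1222 .145 -5.5
```

```text
time: 48.45
position: [0.5899, -0.1225, 0.2005]
tool_rot: [0.085, 1.568, -0.067]
ft_force: [-0.1, -0.6, -2.3]
grip_width: 0.702
t 48.45 pos [ 0.5899 -0.1225  0.2005] yaw -5.54 toolx [ 0.0022  0.0118 -0.9999] F [-0.1 -0.6 -2.3] grip 0.702 travel [ 0.0555 -0.0002  0.001 ] twist -0.0006 rows>= 0.9
```

```bash
python3 -m pendant '[{"travel":[0.02,0,0.0005],"twist":0},{"travel":[0.04,0,0.0005],"twist":0},{"travel":[0.053,0,0.0005],"twist":0},{"travel":[0.0555,0,0.0005],"twist":0},{"travel":[0.0555,0,0.0005],"twist":0}]';  python3 plan.py .591 -.1222 .1376 -5.5
python3 - <<'E'
from h import *
im=ctrl.get_image("side");crop(im,340,140,410,220,7.5,"s15.png")
E
```

```text
time: 49.08
position: [0.5906, -0.1221, 0.145]
tool_rot: [0.085, 1.568, -0.067]
ft_force: [0.0, 0.1, -1.0]
grip_width: 0.701
t 49.08 pos [ 0.5906 -0.1221  0.145 ] yaw -5.54 toolx [ 0.0022  0.0115 -0.9999] F [ 0.   0.1 -1. ] grip 0.701 travel [ 0.0074 -0.0002  0.0004] twist -0.0007 rows>= 0.1
```

View pics/s15.png

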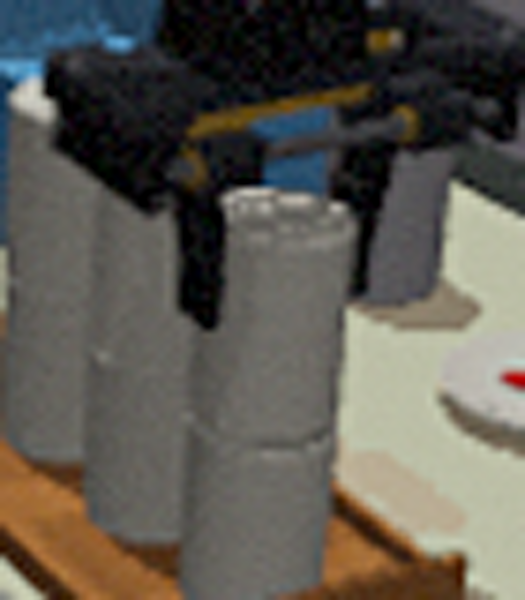

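Well aligned; set down and release.

```bash
python3 -m pendant '[{"travel":[0.003,0,-0.0005],"twist":0},{"travel":[0.0055,0,-0.0005],"twist":0},{"travel":[0.0072,0,-0.0005],"twist":0},{"travel":[0.0072,0,-0.0005],"twist":0}]' - 10;python3 plan.py .591 -.1222 .1376 -5.5; python3 -m pendant '[{"travel":[0.0,0,0],"twist":0},{"travel":[0,0,0],"twist":0},{"travel":[0,0,0],"twist":0},{"travel":[-0.02,0,0],"twist":0},{"travel":[-0.06,0,0],"twist":0},{"travel":[-0.1,0,0],"twist":0},{"travel":[-0.11,0,0],"twist":0},{"travel":[-0.11,0,0],"twist":0}]' 1; python3 plan.py .45 .2 .25 -5.5
```

```text
time: 49.62
position: [0.5902, -0.122, 0.138]
tool_rot: [0.085, 1.567, -0.067]
ft_force: [-1.5, -0.4, -2.3]
grip_width: 0.707
t 49.62 pos [ 0.5902 -0.122   0.138 ] yaw -5.54 toolx [ 0.0026  0.0115 -0.9999] F [-1.5 -0.4 -2.3] grip 0.707 travel [ 0.0004 -0.0001  0.0008] twist -0.0007 rows>= 0.0
time: 50.62
position: [0.5903, -0.1234, 0.2491]
tool_rot: [0.085, 1.566, -0.066]
ft_force: [-0.2, 0.1, 0.2]
grip_width: 1.001
t 50.62 pos [ 0.5903 -0.1234  0.2491] yaw -5.54 toolx [ 0.0044  0.0117 -0.9999] F [-0.2  0.1  0.2] grip 1.001 travel [ 0.0023  0.3084 -0.1709] twist -0.0007 rows>= 5.6
```

```bash
python3 -m pendant '[{"travel":[0,0.03,-0.035],"twist":0},{"travel":[0,0.07,-0.07],"twist":0},{"travel":[0,0.12,-0.1],"twist":0},{"travel":[0,0.17,-0.13],"twist":0},{"travel":[0,0.22,-0.15],"twist":0},{"travel":[0,0.27,-0.17],"twist":0},{"travel":[0,0.3,-0.17],"twist":0},{"travel":[0,0.3,-0.17],"twist":0},{"travel":[0,0.3,-0.17],"twist":0}]'
python3 - <<'E'
from rim import *
im=ctrl.get_image("top");cv2.imwrite("pics/t16.png",im[:,:,::-1])
s=ctrl.get_image("side");cv2.imwrite("pics/s16.png",s[:,:,::-1])
for g in[(.607,.037),(.598,-.042),(.591,-.122)]: print(rim(g,.176,.0305,im,True))
E
```

```text
time: 51.75
position: [0.4498, 0.1903, 0.2513]
tool_rot: [0.084, 1.567, -0.069]
ft_force: [0.5, -0.3, -0.7]
grip_width: 0.998
(array([0.6071, 0.0374]), np.float64(-75.08250427246094))
(array([ 0.5976, -0.0423]), np.float64(-81.40901184082031))
(array([ 0.5899, -0.1223]), np.float64(-81.49768829345703))
```

View pics/t16.png

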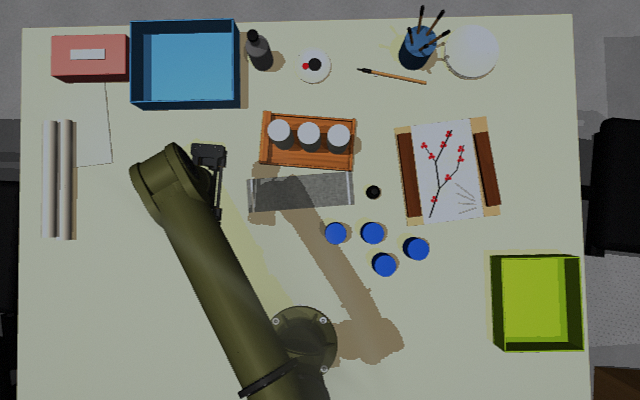

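View pics/s16.png

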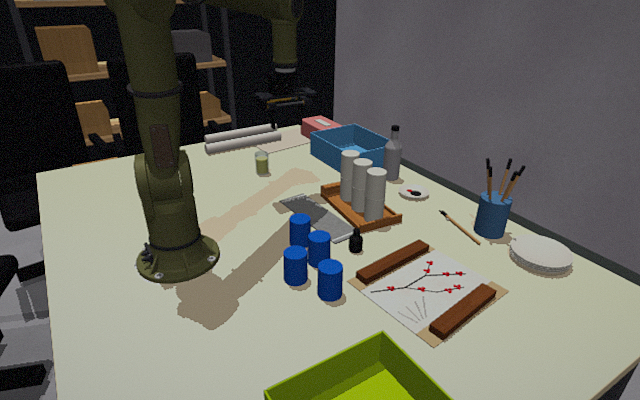

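Run:
```python
from fit import *
def bar(f):
    im=cv2.imread(f)[:,:,::-1].astype(int)
    m=((im[:,:,0]-im[:,:,2]>20)&(im.sum(2)<230)).astype(np.uint8);m[:,:385]=0;m[:,455:]=0;m[:110]=0;m[235:]=0
    c=max(cv2.findContours(m,cv2.RETR_EXTERNAL,cv2.CHAIN_APPROX_NONE)[0],key=cv2.contourArea)
    b=cv2.boxPoints(cv2.minAreaRect(c));P=bp(b,.024)[:,:2];c=P.mean(0)
    e=[P[1]-P[0],P[2]-P[1]];e.sort(key=np.linalg.norm);
    print(f,c.round(4),[np.linalg.norm(v).round(4) for v in e],"yaw",np.arctan2(e[1][1],e[1][0]).round(3))
bar("pics/t5.png");bar("pics/t16.png")
```

```text
pics/t5.png [ 0.4928 -0.3322] [np.float64(0.0425), np.float64(0.2494)] yaw -3.042
pics/t16.png [ 0.4925 -0.3312] [np.float64(0.0446), np.float64(0.2506)] yaw -3.042
```

```bash
python3 -c "
from bench import ctrl
s=ctrl.get_state();print(s['time'],s['qd'].round(4));print(ctrl.close_job())"
```

```text
51.85 [ 0.0015 -0.0039 -0.0008 -0.0045 -0.0032 -0.0015 -0.0009]
the job is handed in; nothing more can be done
None
```

I handed the job in at 51.9 s with everything in place. `close_job` gives no verdict, so this rests on my own checks.

- **Paperweight:** I raised its free end over the lip, drew it out from under the ledge and laid it on the bare margin. In the last picture it lies flat, about 4 mm from the margin's centre and parallel to the strip within my measuring error. It had not been knocked aside; its position matched the picture taken just after it was placed.
- **Cups:** All three mouth-up cups stand on the tray floor, each closed by one of the white mouth-down cups. In the top camera the cap centres sit within about 1.5 mm of the rims below them. No spare cup was left over for the cloth; the blue look-alikes were not touched.
- **Bystanders:** The ink bottle and the other paperweight look unmoved in the final pictures. The arm hid the tea glass in the last top view, but the side view shows it upright, apparently where it was. I judged all three by eye and did not measure them.
- **Disagreements:** My two ways of locating the cup rims (by eye and by circle fit) differed by 1–4 mm along y. One approach overshot by about 13 mm and I corrected it before gripping. The tool also stayed tilted by up to about 0.9°. None of these shows in the final cup positions.

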